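# Take the long clapper out of the half-opening notions drawer

### The arm

A 7-joint arm with a two-finger parallel gripper is mounted at the origin on the work surface. World frame = base frame: x ahead of the robot, y to its left, z up, the work surface at z = 0. Lengths are in m, angles in degrees, forces in N, time in s.
With the tool pointing down it reaches from about 0.425 to 0.875 m from the base axis. Payload 4.7 kg.
Tool frame: the origin (TCP) lies on the front face of the gripper's body, between the roots of the fingers; the fingertips stand 70 mm ahead of it and the grasp point (between the pads) lies 51 mm ahead of it (tip_extent is the distance from the TCP to the fingertips, in m); z points along the fingers, y is the direction in which the jaws open and shut (so a half turn about z gives the same grasp; the last joint's range is limited). The gripper opens to 87 mm and grips with 3 to 60 N. Pads are 19 mm wide; open, the fingers measure 117 mm over their backs; the gripper's body (75 mm by 190 mm) begins 51 mm behind the grasp point.
Start: joints at [-67.832, 18.392, -4.016, 83.108, 1.295, 78.541, -3.26], TCP at [0.237, 0.605, 0.292] pointing down, gripper open.
Joint ranges: [-163.93, 163.93], [-17.29, 119.83], [-79.2, 71.16], [3.27, 140.29], [-89.18, 269.18], [5.43, 117.66], [-154.24, 154.24]. Speed limits (degrees/s): [147.25, 147.25, 180, 180, 180, 180, 180].

### API

Orientations are given as [roll, pitch, yaw] about the fixed x, y, z axes, in that order (R = Rz(yaw) Ry(pitch) Rx(roll)).
In Python, from cell import * gives the robot as it stands.
- The arm moves only by the tool carry_out, never from a script. Its argument "increments" is text: rows parted by semicolons, each of 7 numbers parted by spaces: the opening, from 0 (shut) to 1 (fully open), then the shift along the tool's x, y, z in m, then the turn, a rotation vector about the tool's x, y, z in degrees. A call has 1 to 20 rows; each row shifts and turns the pose as measured when the row begins, along the tool's axes as they then stand; what a row does not reach is not made up. A row lasts 1/8 s, in which the tool goes at most 62.5 mm and 10.7 degrees, less where a joint would pass 70% of its speed; a pose out of reach is approached as far as the arm can. A call is refused whole if a number of a shift passes 0.0625 or a number of a turn 10.7, either way. A call with a gripper value outside its range is refused whole. The fingers move at their own pace and stop on an object; "force" is the grip in N (left out, the last holds). Time passes only in rows, so rows that do not move let the fingers close. It gives the time, the measured TCP pose, the force and the opening at its end, in the units of the state.
- get_obs(): the state, without advancing time (a new reading comes with each control period).
- read_camera(name): name is "side" or "top" or "wrist"; returns a dict with "img" (400x640x3 uint8, blue, green, red), "fx", "fy", "cx", "cy" (pixels), "world_from_camera" (4x4, takes a point from camera to world coordinates). Camera axes: x right, y down, z forward; pixel columns grow to the right and rows downward; lengths in m; the calibration is good to about 2 mm. A picture is of the moment at which its call begins. There is no depth.
- sign_off(): hands the job in, once; it reports no verdict.
Trained networks look in a picture, given as the dict that the camera call returned (one of the last four; its "shot" number tells which), for a name from the list of things; names that differ only in an ending like _2 or _b are one class to them, and where a whole thing is asked for, a point or a joint stands for the part that bears it (a point fixed in the world has none). Each returns a list of dicts, best first, with "confidence" (0 to 1); they miss things now and then, are a little off and sometimes report something else, mostly with a low value. They report only what shows in the picture. A call takes as long as a camera call. They do not tell look-alikes from the thing itself.
- masks_of(target, picture): "pixels" (400x640 bool, what is visible of it) and "bbox" ([left, top, right, bottom] in pixels, round what is visible of it).
The state is a dict: "time_s": time; "qpos": joint angles; "joint_velocities": joint speeds; "effort": joint torques, N m; "tool_pos": TCP position; "tool_rot": TCP orientation; "force": force on the tool from outside, world axes, zero at the start; "wrist_torque": the same for the moment, N m; "grip_width": finger opening in m.
Only numpy, scipy, OpenCV 4.12 (cv2) and the standard library are available. Lean on these libraries where they do the work, as an engineer would, in place of code of your own. Each camera call takes 0.05 s, during which the arm holds its last target.

### The job

I need the long wooden clapper from the top drawer of the little chest, but the button jar stands in front of the drawer: first stand the jar upright in the empty half of the notions tray, then pull the drawer out all the way to its stop. The drawer opens less than the clapper is long, so lift the clapper's front end, draw it out slantwise from under the chest's top board and finish holding it up in the gripper, still and clear of everything, with both of its ends above the top of the chest. Do not drop the jar or tip it over, and leave the thread spools and the pin bowl where they are.

Things in the scene. Friction and masses are not known exactly. Their poses are not given: they have to be found in the camera images.
- chest: small wooden two-drawer chest, fixed on the table, 360 mm deep, 280 mm wide, 156 mm high. Origin: centre of its underside. Its front face is at own x = -180 mm and looks along own -x; own y runs across its width, z up. Top board 12 mm thick, flush with the front face: underside 144 mm, top 156 mm above the table. A blue pin bowl stands on the rear of the top
- drawer (a joint): how far the upper drawer is out, in m: 0 shut, 0.165 at its stop; starts 0.055 to 0.075. It slides along the chest's own -x with about 3 N of friction (more when fast) and stays where left. With the drawer out by q, the front panel's inner face is q in front of the chest's face. Panel: 12 mm thick, 276 mm wide; a brass knob 22 mm across and 22 mm long in its middle, 40 mm below its top edge
- drawer_front (a point): middle of the top edge of the drawer's front panel (middle of its 12 mm thickness), 132 mm above the table, 72 mm above the drawer's floor; the edge runs along the chest's y and can be pinched from above, one finger inside the drawer. Axes as the chest's
- clapper: tailor's clapper: plain bar of dark wood, 240 (own x) x 45 (own y) x 38 mm high, about 0.24 kg, lying flat on the drawer's floor lengthwise to it (within 4 degrees), front end 12 to 42 mm behind the panel's inner face: with the drawer at its stop its rear 85 to 120 mm are under the chest's top board. Origin: centre of its underside; own -x points to the drawer's front
- clapper_front (a point): middle of the clapper's front end face (19 mm above its underside)
- clapper_back (a point): middle of the clapper's back end face (19 mm above its underside)
- jar: round glass jar of coloured buttons with a red lid, 56 mm across, 90 mm high, about 0.22 kg, standing on the table in the drawer's way. Origin: centre of its underside, z up
- tray: wooden notions tray fixed on the table, 280 (own x) x 160 (own y) x 25 mm high, walls and floor 5 mm; a partition at own x = 0 makes two halves. Origin: centre of its underside. The half on own -x holds three thread spools; the half on own +x is empty (its middle at own x = +69 mm, y = 0, floor 5 mm above the table)
- spool_teal: teal thread spool, 32 mm across, 55 mm high, standing in the tray's spool half. Origin: centre of its underside
- spool_pink: pink thread spool, same size, in the tray's spool half
- spool_lime: lime green thread spool, same size, in the tray's spool half
- pin_bowl: blue ceramic bowl of pins, 84 mm across, 26 mm high, on the rear half of the chest's top. Origin: centre of its underside
- drawer_lane (a point): on the drawer's floor at the front panel's inner face, in the middle of the clapper's lane; axes as the chest's, so the lane runs to own +x. Floor 60 mm above the table. The lane is 168 mm wide (own y -84 to +84) and 327 mm long; side walls 56 mm above the floor. On its +y side a 6 mm partition, 36 mm high, parts off a 60 mm lane with bobbins
Things that resemble listed ones, but are neither listed nor needed, are in the scene too. There is more than one size of the jar; the one meant has the size given above.

How it is judged:
By the outcome, as a careful person would: the job done as asked, in the order asked, and still so for the second after the job is handed in, while the arm keeps its last pose, push and grip.
It also fails if it takes over 61 s, if anything falls off the work surface, if the arm or the gripper's body presses on something with over 40 N, if the wrist force passes 120 N, or if a joint passes its speed limit or range.

## Working session

There is one attempt and no reset: what is moved stays moved. The work goes in short steps, Python scripts to look and compute and a tool call to move; the robot and the scene stay as the last step left them, time stands still between calls to the robot, and variables do not carry over. Pictures are saved under pics/ and viewed, and the job is handed in when it is done.

Besides the shell and the picture viewer there is one more tool, called by a JSON object that holds its "fn" and its "kwargs", one argument or row to a line. carry_out: Moves the arm, as the interface text tells. Its arguments: {"type":"object","properties":{"increments":{"type":"string"},"force":{"type":"number"}},"required":["increments"]}

```bash
ls; mkdir -p pics; python3 - <<'E'
from cell import *
import cv2
print(get_obs())
for n in ["side","top","wrist"]:
    p=read_camera(n); cv2.imwrite(f"pics/{n}0.png",p["img"]); print(n,p["fx"],p["fy"],p["cx"],p["cy"],p["world_from_camera"],p["shot"])
E
```

```text
pics
{'time_s': 0.0, 'qpos': array([-67.83394653,  18.4384204 ,  -4.01537516,  83.17331685,
         1.29723156,  78.53765868,  -3.25799481]), 'joint_velocities': array([ 0.02787969, -0.03638991,  0.0176408 ,  0.08735154,  0.04565094,
       -0.05279709,  0.11161407]), 'effort': array([-6.13786688e-05, -4.91290069e+01, -4.03837077e-01, -3.12521124e+01,
       -6.36851834e-02,  4.37316787e-02,  1.98548432e-04]), 'tool_pos': array([0.23663688, 0.60497213, 0.29118248]), 'tool_rot': array([-1.79895963e+02,  7.73997467e-03,  1.58645970e+02]), 'force': array([ 0.25375825, -0.33407701, -0.75607372]), 'wrist_torque': array([ 0.00616276, -0.02007406, -0.0061571 ]), 'grip_width': 0.08700885914075952}
side 374.9527184867317 374.9527184867317 327.4977605384142 198.2511447495076 [[ 0.80744794 -0.27790668  0.52038034 -0.00776817]
 [-0.58990741 -0.37124544  0.71706769 -0.74023896]
 [-0.00608907 -0.88597105 -0.46370057  0.63969642]
 [ 0.          0.          0.          1.        ]] 1
top 406.74882035009557 406.74882035009557 324.06335288437106 201.66727754545747 [[ 0.02296474 -0.9880868   0.15217457  0.36673521]
 [-0.99939338 -0.01870302  0.02937809  0.01764902]
 [-0.02618198 -0.15275692 -0.98791691  1.26125772]
 [ 0.          0.          0.          1.        ]] 2
wrist 308.3321650799331 308.3321650799331 321.8351227572043 207.26374708679444 [[ 0.36390788  0.8931487   0.2643037   0.16421577]
 [ 0.93143387 -0.34851944 -0.10471457  0.63485617]
 [-0.00141071  0.28428788 -0.95873793  0.38419427]
 [ 0.          0.          0.          1.        ]] 3
```

View pics/side0.png

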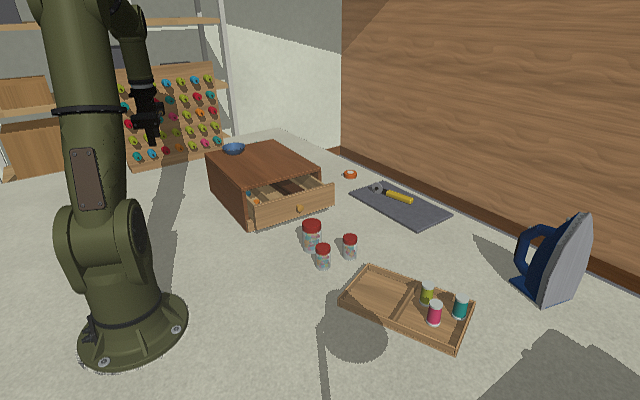

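View pics/top0.png

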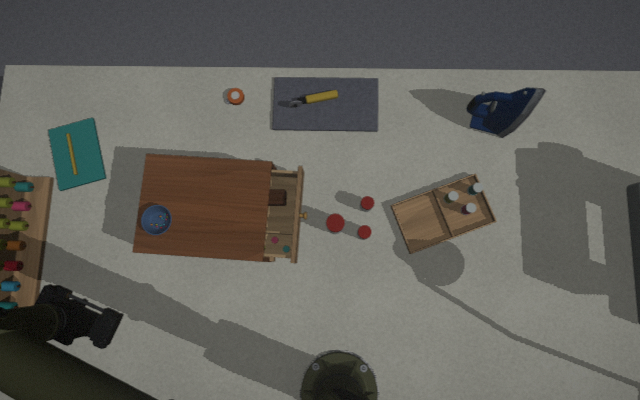

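View pics/wrist0.png

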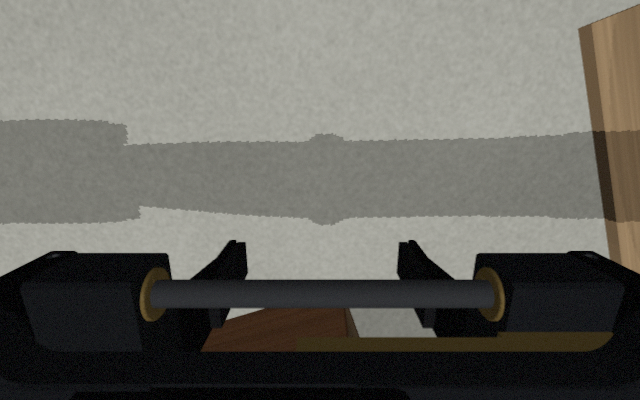

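```bash
cat > h.py <<'E'
from cell import *
import cv2, numpy as np
from scipy.spatial.transform import Rotation as Ro
def ray(p,u,v):
    T=np.array(p["world_from_camera"]); d=T[:3,:3]@np.array([(u-p["cx"])/p["fx"],(v-p["cy"])/p["fy"],1.]); return T[:3,3],d
def onz(p,u,v,z):
    o,d=ray(p,u,v); return o+d*(z-o[2])/d[2]
def proj(p,X):
    T=np.array(p["world_from_camera"]); c=T[:3,:3].T@(np.array(X,float)-T[:3,3]); return np.array([p["fx"]*c[0]/c[2]+p["cx"],p["fy"]*c[1]/c[2]+p["cy"]])
def crop(p,b,s,name):
    l,t,r,bb=b; cv2.imwrite(name,cv2.resize(p["img"][t:bb,l:r],None,fx=s,fy=s,interpolation=cv2.INTER_CUBIC))
def tri(p1,uv1,p2,uv2):
    o1,d1=ray(p1,*uv1);o2,d2=ray(p2,*uv2)
    s=np.linalg.lstsq(np.c_[d1,-d2],o2-o1,rcond=None)[0]
    a=o1+s[0]*d1;b=o2+s[1]*d2; return (a+b)/2,np.linalg.norm(a-b)
E
python3 - <<'E'
from h import *
np.set_printoptions(precision=4,suppress=True)
P={n:read_camera(n) for n in ["side","top"]}
for n,p in P.items():
    for t in ["jar","tray","chest","clapper","drawer","pin_bowl","spool_teal","spool_pink","spool_lime"]:
        for m in masks_of(t,p)[:4]:
            ys,xs=np.nonzero(m["pixels"])
            print(n,t,round(m["confidence"],2),np.round(m["bbox"],1),"c",xs.mean().round(1),ys.mean().round(1),len(xs), "minrect",[np.round(q,1) for q in cv2.minAreaRect(np.c_[xs,ys].astype(np.float32))] if t in("tray","chest","clapper","drawer") else "")
p=P["top"]; crop(p,(120,130,520,280),2,"pics/top_c.png")
p=P["side"]; crop(p,(180,120,500,360),2.5,"pics/side_c.png")
E
```

```text
side jar 0.92 [318.  244.  330.5 268.2] c 322.4 256.5 371 minrect 
side jar 0.85 [342.3 234.7 359.3 263.1] c 349.0 247.5 400 minrect 
side jar 0.59 [298.8 219.  320.2 251. ] c 310.9 234.3 588 minrect 
side tray 0.83 [337.4 264.2 475.5 357.5] c 404.1 307.9 6022 minrect [array([406.2, 304.1]), array([132.5,  59.3]), np.float64(23.7)]
side chest 0.55 [206.4 135.9 333.1 232.7] c 266.0 184.4 7818 minrect [array([271.3, 183.3]), array([ 87.5, 122.8]), np.float64(78.7)]
side clapper 0.74 [271.8 182.  302.2 196.5] c 285.9 187.1 320 minrect [array([286. , 187.1]), array([30.5, 15.3]), np.float64(31.0)]
side clapper 0.17 [416.5 277.1 434.6 308.1] c 426.2 292.3 305 minrect [array([426.5, 292.7]), array([12.7, 27.1]), np.float64(10.6)]
side drawer 0.79 [245.7 175.5 335.7 229.4] c 288.5 201.3 2902 minrect [array([290.7, 197.9]), array([41. , 91.6]), np.float64(72.6)]
side pin_bowl 0.51 [220.7 142.5 245.3 158.1] c 233.3 148.4 224 minrect 
side spool_teal 0.69 [454.1 293.9 471.1 322.9] c 460.1 306.6 361 minrect 
side spool_pink 0.74 [425.5 300.3 444.2 327.5] c 434.0 312.6 368 minrect 
side spool_pi
[... 648 characters left out ...]
15333 minrect [array([221. , 207.8]), array([172.7, 102.6]), np.float64(3.8)]
top clapper 0.8 [270.1 185.8 289.4 208.1] c 277.6 197.6 336 minrect [array([277.5, 197.5]), array([17., 19.]), np.float64(90.0)]
top drawer 0.72 [261.6 168.7 309.5 263.2] c 285.6 215.8 2657 minrect [array([287.5, 213.2]), array([39.5, 94.4]), np.float64(5.3)]
top pin_bowl 0.77 [143.4 202.7 174.9 234.6] c 156.9 219.3 740 minrect 
top spool_teal 0.67 [466.2 182.  481.6 194.8] c 475.1 188.6 160 minrect 
top spool_teal 0.49 [260.4 165.4 309.6 261.3] c 285.7 215.7 2688 minrect 
top spool_pink 0.58 [460.3 203.7 476.4 213.4] c 468.2 208.6 146 minrect 
top spool_lime 0.71 [442.4 189.7 459.1 204.8] c 450.7 196.9 146 minrect
```

```bash
python3 -c "print(open('h.py').read()[:10])"
```

```text
from cell
```

View pics/top_c.png

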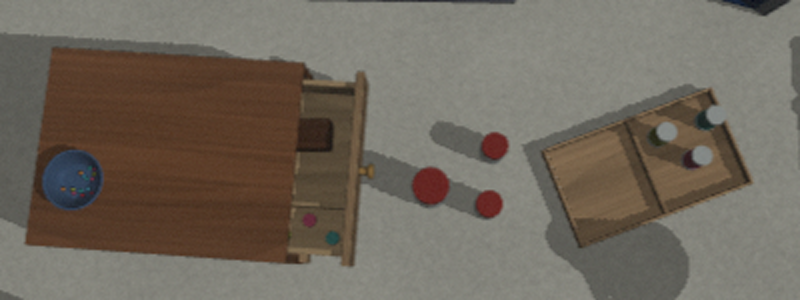

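View pics/side_c.png

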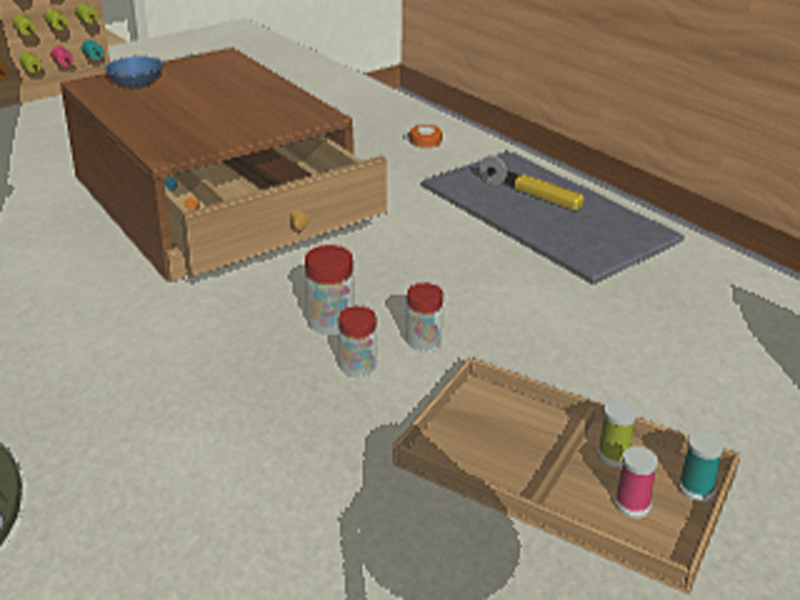

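```bash
python3 - <<'E'
from h import *
np.set_printoptions(precision=4,suppress=True)
p=read_camera("top"); s=read_camera("side")
def fit(model,pts):
    m=np.array(model);q=np.array(pts)[:,:2];mc=m.mean(0);qc=q.mean(0)
    U,S,Vt=np.linalg.svd((m-mc).T@(q-qc)); R=Vt.T@U.T
    t=qc-R@mc; return R,t,np.degrees(np.arctan2(R[1,0],R[0,0])),np.linalg.det(R),(q-(m@R.T+t))
def c(x,y):return (120+x/2-.25,130+y/2-.25)
tp=[onz(p,*c(*a),.156) for a in [(51,48),(306,63),(290,262),(26,243)]]
# chest: image right = front = own -x ; own y: x x? z up. 
print("chest pts",np.array(tp))
for mm in ([[.18,-.14],[-.18,-.14],[-.18,.14],[.18,.14]],[[.18,.14],[-.18,.14],[-.18,-.14],[.18,-.14]]):
    R,t,a,d,r=fit(mm,tp); print("chest",t,a,d); print(r)
def cs(x,y):return (180+x/2.5,120+y/2.5)
ts=[onz(s,*cs(*a),.156) for a in [(232,50),(352,121),(158,172),(64,88)]]
print("side chest",np.array(ts))
tt=[onz(p,*c(*a),.025) for a in [(545,152),(711,90),(750,183),(580,246)]]
for mm in ([[.14,.08],[-.14,.08],[-.14,-.08],[.14,-.08]],[[.14,-.08],[-.14,-.08],[-.14,.08],[.14,.08]]):
    R,t,a,d,r=fit(mm,tt); print("tray",t,a,d); print(r); print("slot",R@[.069,0]+t)
tt=[onz(s,*cs(*a),.025) for a in [(472,360),(737,456),(688,590),(396,460)]]
for mm in ([[.14,.08],[-.14,.08],[-.14,-.08],[.14,-.08]],[[.14,-.08],[-.14,-.08],[-.14,.08],[.14,.08]]):
    R,t,a,d,r=fit(mm,tt); print("tray side",t,a,d); print(r); print("slot",R@[.069,0]+t)
# jars
for m in masks_of("jar",p)[:3]:
    l,t_,r,b=m["bbox"]; ys,xs=np.nonzero(m["pixels"]);
    for z in (.09,.07): 
        w=onz(p,xs.mean(),ys.mean(),z); 
        print("jar top",z,w,"dia",np.linalg.norm(onz(p,l,t_,z)-onz(p,r,t_,z)),np.linalg.norm(onz(p,l,t_,z)-onz(p,l,b,z)),'px side',proj(s,w),proj(s,[w[0],w[1],0]))
E
```

```text
chest pts [[0.6648 0.5607 0.156 ]
 [0.6489 0.197  0.156 ]
 [0.3726 0.207  0.156 ]
 [0.39   0.5703 0.156 ]]
chest [0.5191 0.3838] 87.59036139441933 0.9999999999999993
[[-0.0017  0.003 ]
 [-0.0025 -0.001 ]
 [ 0.0009 -0.0028]
 [ 0.0032  0.0008]]
chest [0.5191 0.3838] 87.59036139441933 -0.9999999999999993
[[-0.0017  0.003 ]
 [-0.0025 -0.001 ]
 [ 0.0009 -0.0028]
 [ 0.0032  0.0008]]
side chest [[0.6553 0.5402 0.156 ]
 [0.6421 0.1915 0.156 ]
 [0.3724 0.2041 0.156 ]
 [0.3816 0.5382 0.156 ]]
tray [ 0.5281 -0.3081] 111.24464095884923 -1.0
[[-0.0034 -0.0058]
 [-0.0036  0.0006]
 [ 0.0029  0.005 ]
 [ 0.0042  0.0002]]
slot [ 0.5031 -0.2438]
tray [ 0.5281 -0.3081] 111.24464095884923 1.0
[[-0.0034 -0.0058]
 [-0.0036  0.0006]
 [ 0.0029  0.005 ]
 [ 0.0042  0.0002]]
slot [ 0.5031 -0.2438]
tray side [ 0.5199 -0.3181] 111.94825928021785 -1.0000000000000007
[[ 0.0065  0.0003]
 [ 0.0021  0.0077]
 [-0.0084  0.0015]
 [-0.0002 -0.0095]]
slot [ 0.4941 -0.2541]
tray side [ 0.5199 -0.3181] 111.94825928021785 1.0000000000000007
[[ 0.0065  0.0003]
 [ 0.0021  0.0077]
 [-0.0084  0.0015]
 [-0.0002 -0.0095]]
slot [ 0.4941 -0.2541]
jar top 0.09 [0.4852 0.0193 0.09  ] dia 0.04119776512002294 0.0581191359363075 px side [310.9217 222.4048] [311.739  248.7204]
jar top 0.07 [0.4872 0.0194 0.07  ] dia 0.04190124419773908 0.05911155860843593 px side [311.6937 228.1991] [312.3059 248.4757]
jar top 0.09 [ 0.4605 -0.0653  0.09  ] dia 0.044273537304536446 0.0382616261535182 px side [321.1386 238.8251] [321.5983 266.3614]
jar top 0.07 [ 0.4621 -0.0668  0.07  ] dia 0.045029537225878984 0.03891496871712518 px side [322.048  245.1838] [322.3768 266.4032]
jar top 0.09 [0.5585 0.1875 0.09  ] dia 0.03980793112227759 0.04729205357975574 px side [300.7286 193.6952] [301.7813 217.6404]
jar top 0.07 [0.5617 0.1904 0.07  ] dia 0.040487677865580274 0.048099596662218115 px side [301.3353 198.548 ] [302.1359 216.9912]
```

```bash
cat > plan.py <<'E'
from h import *
def pose():
    o=get_obs(); return np.array(o["tool_pos"]),Ro.from_euler("xyz",o["tool_rot"],degrees=True),o
def plan(p0,R0,p1,R1,n,g,smooth=True,dec=4):
    w=np.ones(n)
    if smooth and n>4: w[0]=w[-1]=.4; w[1]=w[-2]=.75
    s=np.cumsum(w)/w.sum(); rv=(R0.inv()*R1).as_rotvec(); out=[];p,R=p0,R0
    for k in s:
        tp=p0+(p1-p0)*k; tR=R0*Ro.from_rotvec(rv*k)
        d=R.inv().apply(tp-p); r=(R.inv()*tR).as_rotvec(degrees=True)
        d=np.round(d,dec); r=np.round(r,1); d+=0.;r+=0.
        out.append(" ".join("%g"%v for v in [g,*d,*r])); p=p+R.apply(d); R=R*Ro.from_rotvec(r,degrees=True)
    return out,p,R
def E(*a): return Ro.from_euler("xyz",a,degrees=True)
E
python3 - <<'E'
from plan import *
p,R,o=pose()
r,p,R=plan(p,R,np.array([.485,.019,.24]),E(180,0,90),15,1,dec=3); print("; ".join(r)); print(p,R.as_euler("xyz",degrees=True))
E
```

```text
1 -0.013 -0.014 0.002 0 0 2.1; 1 -0.026 -0.024 0.003 0 0 3.8; 1 -0.037 -0.031 0.003 0 0 5.2; 1 -0.04 -0.027 0.004 0 0 5.2; 1 -0.041 -0.024 0.004 0 0 5.1; 1 -0.044 -0.019 0.004 0 0 5.2; 1 -0.045 -0.016 0.004 0 0 5.1; 1 -0.047 -0.012 0.004 0 0 5.2; 1 -0.047 -0.007 0.004 0 0 5.2; 1 -0.048 -0.003 0.004 0 0 5.1; 1 -0.048 0.001 0.004 0 0 5.2; 1 -0.047 0.006 0.004 0 0 5.1; 1 -0.047 0.01 0.004 0 0 5.2; 1 -0.034 0.01 0.003 0 0 3.9; 1 -0.018 0.007 0.001 0 0 2
[0.48505548 0.01932379 0.24027366] [ 1.79995690e+02 -5.22851914e-03  9.00438522e+01]
```

{"fn": "carry_out", "kwargs": {
  "increments": "1 -0.013 -0.014 0.002 0 0 2.1; 1 -0.026 -0.024 0.003 0 0 3.8; 1 -0.037 -0.031 0.003 0 0 5.2; 1 -0.04 -0.027 0.004 0 0 5.2; 1 -0.041 -0.024 0.004 0 0 5.1; 1 -0.044 -0.019 0.004 0 0 5.2; 1 -0.045 -0.016 0.004 0 0 5.1; 1 -0.047 -0.012 0.004 0 0 5.2; 1 -0.047 -0.007 0.004 0 0 5.2; 1 -0.048 -0.003 0.004 0 0 5.1; 1 -0.048 0.001 0.004 0 0 5.2; 1 -0.047 0.006 0.004 0 0 5.1; 1 -0.047 0.01 0.004 0 0 5.2; 1 -0.034 0.01 0.003 0 0 3.9; 1 -0.018 0.007 0.001 0 0 2; 1 0 0 0 0 0 0",
  "force": 20
}}

```text
time_s: 3.3
tool_pos: [0.4823, -0.0018, 0.2394]
tool_rot: [179.6, -0.5, 87.9]
force: [-0.5, 1.1, -0.4]
grip_width: 0.0871
```

```bash
python3 - <<'E'
from plan import *
np.set_printoptions(precision=4,suppress=True)
p,R,o=pose(); print(p,o["tool_rot"],o["force"])
for n in ["wrist","top"]:
    c=read_camera(n); cv2.imwrite(f"pics/{n}1.png",c["img"])
    for m in masks_of("jar",c)[:3]: print(n,m["confidence"],m["bbox"])
    print(proj(c,[.485,.019,.09]),proj(c,[.485,.019,0]))
E
```

```text
[ 0.4823 -0.0018  0.2394] [179.6263  -0.5158  87.8709] [-0.4529  1.1154 -0.3556]
wrist 0.97 [278.4, 231.1, 327.9, 281.7]
wrist 0.8 [359.8, 235.9, 400.8, 280.4]
wrist 0.6 [290.8, 144.1, 357.2, 219.7]
[322.7353 193.1396] [322.0141 174.0091]
[335.1504 223.1398] [335.1288 226.0534]
```

View pics/wrist1.png

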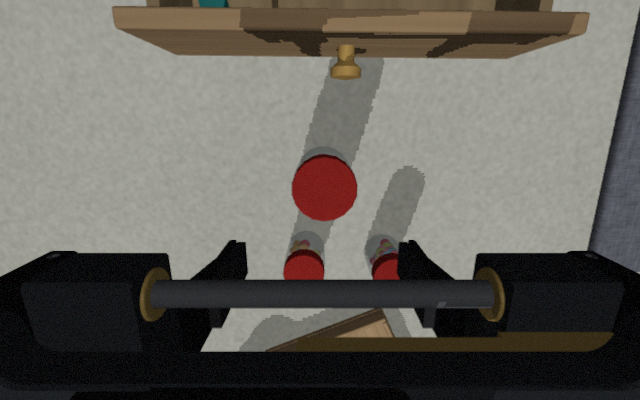

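```bash
python3 - <<'E'
from plan import *
np.set_printoptions(precision=4,suppress=True)
c=read_camera("wrist")
print(onz(c,324.5,187.5,.09), np.linalg.norm(onz(c,292,187.5,.09)-onz(c,357,187.5,.09)))
# drawer panel top edge z=.132: front edge left/right corner, inner
for uv in [(117,27),(585,31),(114,9),(588,14)]: print(onz(c,*uv,.132))
print(onz(c,346,70,.092))
p,R,o=pose()
J=onz(c,324.5,187.5,.09)
r,p2,R2=plan(p,R,np.array([J[0],J[1],.18]),E(180,0,90),4,1,dec=3); print("; ".join(r))
r,p2,R2=plan(p2,R2,np.array([J[0],J[1],.103]),E(180,0,90),5,1,dec=3); print("; ".join(r)); print(p2)
E
```

```text
[0.486  0.0262 0.09  ] 0.05233380401880474
[0.3684 0.1343 0.132 ]
[0.6408 0.1239 0.132 ]
[0.3686 0.1434 0.132 ]
[0.6408 0.1327 0.132 ]
[0.504  0.1127 0.092 ]
1 0.006 0.001 0.015 0.1 -0.1 -0.5; 1 0.007 0.001 0.015 0.1 -0.2 -0.4; 1 0.006 0 0.015 0.1 -0.1 -0.5; 1 0.006 0.001 0.015 0.1 -0.1 -0.4
1 0 0 0.009 0 0 0; 1 0 0 0.018 0 0 0; 1 0 0 0.023 0 0 0; 1 0 0 0.017 0 0 0; 1 0 0 0.01 0 0 0
[0.4855 0.0259 0.1025]
```

{"fn": "carry_out", "kwargs": {
  "increments": "1 0.005 0.001 0.014 0.1 -0.1 -0.5; 1 0.006 0.001 0.015 0.1 -0.2 -0.4; 1 0.006 0 0.015 0.1 -0.1 -0.5; 1 0.005 0.001 0.015 0.1 -0.1 -0.4; 1 0 0 0 0 0 0; 1 0 0 0 0 0 0"
}}

```text
time_s: 4.3
tool_pos: [0.4843, 0.027, 0.1748]
tool_rot: [-179.8, 0.0, 90.4]
force: [-0.9, -0.6, 0.6]
grip_width: 0.0869
```

```bash
python3 - <<'E'
from plan import *
np.set_printoptions(precision=4,suppress=True)
c=read_camera("wrist"); cv2.imwrite("pics/wrist2.png",c["img"])
p,R,o=pose(); print(p,o["tool_rot"],o["joint_velocities"])
c=read_camera("side"); cv2.imwrite("pics/side2.png",c["img"])
E
```

```text
[0.4843 0.0271 0.1749] [-179.7739    0.0158   90.3688] [ 0.0444 -0.4796  0.0368 -0.2204  0.029   0.158  -0.0078]
```

View pics/wrist2.png

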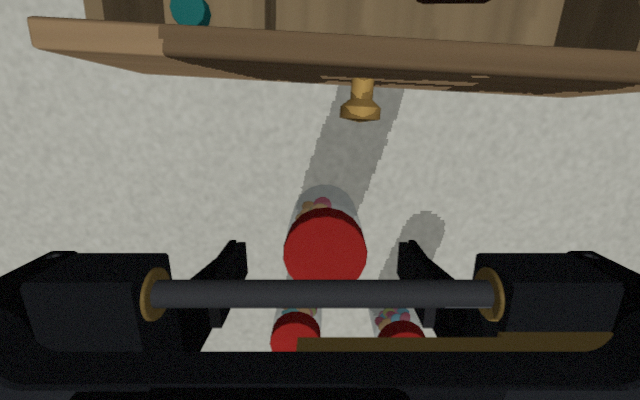

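View pics/side2.png

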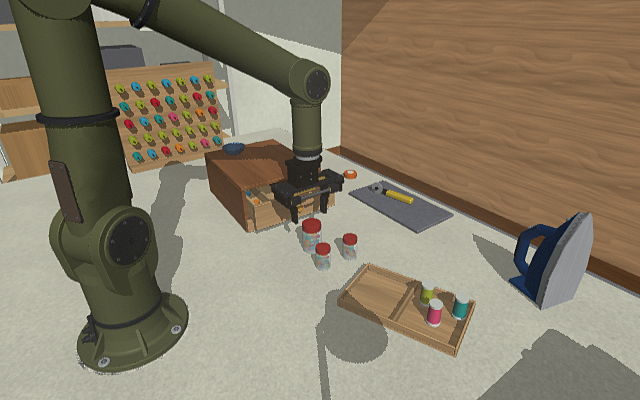

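```bash
python3 - <<'E'
from plan import *
np.set_printoptions(precision=4,suppress=True)
c=read_camera("wrist")
J=onz(c,325.5,250,.09);print(J)
print("panel",onz(c,31,18,.132),onz(c,362,112,.092))
E
```

```text
[0.4868 0.0257 0.09  ]
panel [0.3703 0.1424 0.132 ] [0.5058 0.1087 0.092 ]
```

{"fn": "carry_out", "kwargs": {
  "increments": "1 -0.001 0.001 0.012 0 0 0; 1 -0.001 0.001 0.018 0 0 0; 1 -0.001 0 0.018 0 0 0; 1 0 0 0.013 0 0 0; 1 0 0 0.007 0 0 0; 1 0 0 0 0 0 0; 0 0 0 0 0 0 0; 0 0 0 0 0 0 0; 0 0 0 0 0 0 0; 0 0 0 0 0 0 0",
  "force": 20
}}

```text
time_s: 5.7
tool_pos: [0.488, 0.0234, 0.106]
tool_rot: [179.9, -0.1, 90.3]
force: [-1.4, -0.7, -1.7]
grip_width: 0.0554
```

```bash
python3 - <<'E'
from plan import *
np.set_printoptions(precision=4,suppress=True)
p,R,o=pose(); print(p,o["tool_rot"],o["force"],o["grip_width"])
E
```

```text
[0.488  0.0234 0.106 ] [179.9282  -0.1051  90.2808] [-1.4469 -0.6985 -1.6579] 0.0554072559574999
```

```bash
python3 - <<'E'
from plan import *
p,R,o=pose()
r,p,R=plan(p,R,np.array([p[0],p[1],.205]),R,6,0,dec=3); print("; ".join(r))
r,p,R=plan(p,R,np.array([.500,-.248,.205]),E(180,0,90),11,0,dec=3); print("; ".join(r)); print(p)
E
```

```text
0 0 0 -0.009 0 0 0; 0 0 0 -0.017 0 0 0; 0 0 0 -0.024 0 0 0; 0 0 0 -0.023 0 0 0; 0 0 0 -0.017 0 0 0; 0 0 0 -0.009 0 0 0
0 -0.012 0 0 0 0 0; 0 -0.022 0.001 0 0 0 0; 0 -0.029 0.002 0 0 0 0.1; 0 -0.029 0.001 0 0 0 0; 0 -0.029 0.001 0 0 0 0; 0 -0.029 0.001 0 0 -0.1 0.1; 0 -0.029 0.001 0 0 0 0; 0 -0.03 0.002 0 0.1 0 0; 0 -0.029 0.001 0 0 0 0; 0 -0.022 0.001 0 0 0 0.1; 0 -0.011 0 0 0 0 0
[ 0.49956882 -0.24778426  0.20469165]
```

{"fn": "carry_out", "kwargs": {
  "increments": "0 0 0 -0.009 0 0 0; 0 0 0 -0.017 0 0 0; 0 0 0 -0.024 0 0 0; 0 0 0 -0.023 0 0 0; 0 0 0 -0.017 0 0 0; 0 0 0 -0.009 0 0 0; 0 -0.012 0 0 0 0 0; 0 -0.022 0.001 0 0 0 0; 0 -0.029 0.002 0 0 0 0; 0 -0.029 0.001 0 0 0 0; 0 -0.029 0.001 0 0 0 0; 0 -0.029 0.001 0 0 0 0; 0 -0.029 0.001 0 0 0 0; 0 -0.03 0.002 0 0 0 0; 0 -0.024 0.001 0 0 0 0; 0 -0.016 0.001 0 0 0 0; 0 -0.006 0 0 0 0 0; 0 0 0 0 0 0 0"
}}

```text
time_s: 7.95
tool_pos: [0.4911, -0.2494, 0.205]
tool_rot: [-179.4, 0.1, 89.8]
force: [0.7, -0.6, -2.6]
grip_width: 0.0557
```

```bash
python3 - <<'E'
from plan import *
np.set_printoptions(precision=4,suppress=True)
p,R,o=pose(); print(p,o["tool_rot"],o["force"],o["grip_width"])
for n in ["wrist","top","side"]:
    c=read_camera(n); cv2.imwrite(f"pics/{n}3.png",c["img"])
    if n=="top":
        for t in [(.5031,-.2438,.005),(.4941,-.2541,.005)]: print(proj(c,t))
a=cv2.imread("pics/top3.png")[140:290,320:560];b=cv2.imread("pics/side3.png")[180:380,260:500]
cv2.imwrite("pics/c3.png",np.hstack([cv2.resize(a,(400,250)),cv2.resize(b,(300,250))]))
E
```

```text
[ 0.4911 -0.2494  0.205 ] [-179.3706    0.1052   89.8439] [ 0.6638 -0.5845 -2.5844] 0.05569038462006143
[420.4888 221.792 ]
[423.8934 224.7695]
```

View pics/c3.png

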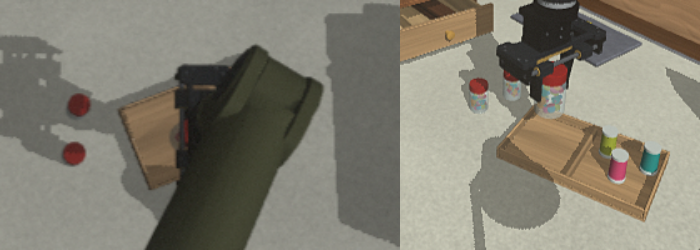

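View pics/wrist3.png

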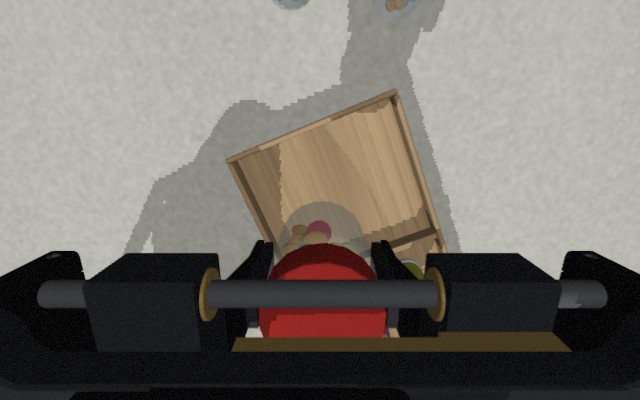

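```bash
python3 - <<'E'
from plan import *
np.set_printoptions(precision=4,suppress=True)
c=read_camera("wrist")
A=onz(c,228,160,.025);B=onz(c,397,91,.025);C=onz(c,438,232,.025)
print(A,B,C,np.linalg.norm(A-B),np.linalg.norm(B-C))
u=(A-B)/np.linalg.norm(A-B); v=np.array([u[1],-u[0],0]) # own x
print(u,v,np.degrees(np.arctan2(v[1],v[0])))
print("slot",(A+B)/2-v*.071)
E
```

```text
[ 0.4071 -0.2064  0.025 ] [ 0.5526 -0.1491  0.025 ] [ 0.5998 -0.2739  0.025 ] 0.15638566706775098 0.1333707795241981
[-0.9306 -0.366   0.    ] [-0.366   0.9306  0.    ] 111.47011397720867
slot [ 0.5058 -0.2438  0.025 ]
```

{"fn": "carry_out", "kwargs": {
  "increments": "0 0.002 0.006 0.01 -0.3 0 0.1; 0 0.002 0.006 0.018 -0.3 0 0.1; 0 0 0.001 0.022 0 0 0; 0 0 0 0.018 0 0 0; 0 0 0 0.012 0 0 0; 0 0 0 0.005 0 0 0; 0 0 0 0 0 0 0; 0 0 0 0 0 0 0"
}}

```text
time_s: 9.15
tool_pos: [0.5082, -0.2402, 0.1162]
tool_rot: [179.8, -0.0, 90.1]
force: [0.1, 0.8, -2.5]
grip_width: 0.0556
```

```bash
python3 - <<'E'
from plan import *
np.set_printoptions(precision=4,suppress=True)
p,R,o=pose(); print(p,o["tool_rot"],o["force"],o["grip_width"])
c=read_camera("side"); cv2.imwrite("pics/side4.png",cv2.resize(c["img"][180:380,260:500],None,fx=3,fy=3))
E
```

```text
[ 0.5082 -0.2402  0.1162] [179.7623  -0.0119  90.0924] [ 0.0664  0.7573 -2.4907] 0.05560466264946982
```

View pics/side4.png

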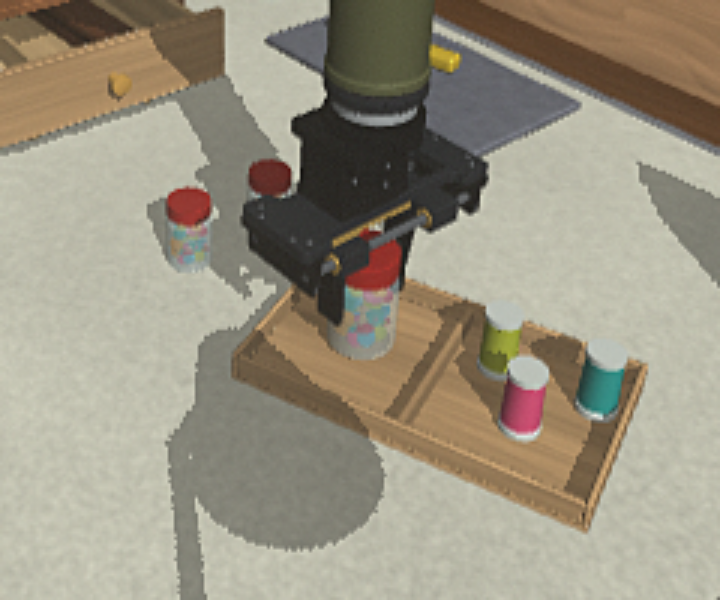

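{"fn": "carry_out", "kwargs": {
  "increments": "0 -0.002 -0.001 0.002 0 0 0; 0 0 0 0.0015 0 0 0; 0 0 0 0.001 0 0 0; 0 0 0 0 0 0 0"
}}

```text
time_s: 9.7
tool_pos: [0.5077, -0.2427, 0.1125]
tool_rot: [179.6, 0.0, 90.1]
force: [-0.7, 0.1, -2.5]
grip_width: 0.0554
```

{"fn": "carry_out", "kwargs": {
  "increments": "0 0 0 0.0015 0 0 0; 0 0 0 0.001 0 0 0; 0 0 0 0 0 0 0"
}}

```text
time_s: 10.07
tool_pos: [0.508, -0.2429, 0.1112]
tool_rot: [179.6, -0.0, 90.1]
force: [0.5, 0.3, -2.6]
grip_width: 0.0557
```

{"fn": "carry_out", "kwargs": {
  "increments": "0 0 0 0.0015 0 0 0; 0 0 0 0.001 0 0 0; 0 0 0 0 0 0 0"
}}

```text
time_s: 10.45
tool_pos: [0.5082, -0.2431, 0.1112]
tool_rot: [179.6, -0.1, 90.1]
force: [0.1, 0.2, -2.2]
grip_width: 0.056
```

{"fn": "carry_out", "kwargs": {
  "increments": "1 0 0 0 0 0 0; 1 0 0 0 0 0 0; 1 0 0 0 0 0 0; 1 0 0 0 0 0 0; 1 0 0 -0.01 0 0 0; 1 0 0 -0.025 0 0 0; 1 0 0 -0.04 0 0 0; 1 0 0 -0.045 0 0 0; 1 0 0 -0.025 0 0 0; 1 0 0 -0.01 0 0 0"
}}

```text
time_s: 11.7
tool_pos: [0.5072, -0.2441, 0.2732]
tool_rot: [179.5, -0.0, 90.0]
force: [-0.5, -0.2, -0.4]
grip_width: 0.0868
```

```bash
python3 - <<'E'
from plan import *
np.set_printoptions(precision=4,suppress=True)
p,R,o=pose(); print(p,o["tool_rot"],o["force"],o["grip_width"],o["qpos"])
c=read_camera("side"); cv2.imwrite("pics/side5.png",c["img"])
c=read_camera("top"); cv2.imwrite("pics/top5.png",cv2.resize(c["img"][140:280,240:340],None,fx=5,fy=5,interpolation=cv2.INTER_CUBIC))
E
```

```text
[ 0.5072 -0.2441  0.2732] [179.471   -0.0299  90.0053] [-0.5264 -0.2022 -0.4182] 0.08684024629906005 [-15.9566   9.5089  43.6927  99.0206  -7.1081  73.7336  29.2923]
```

View pics/side5.png

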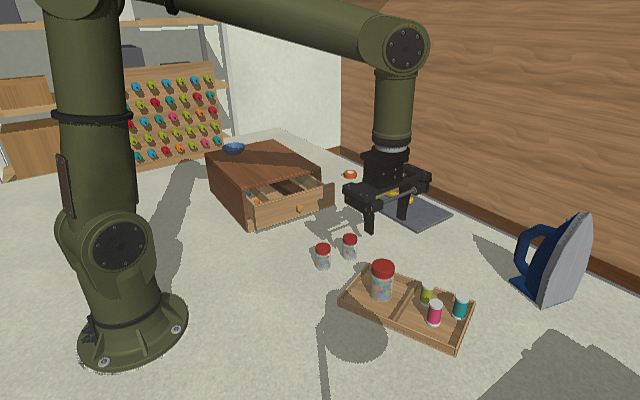

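View pics/top5.png

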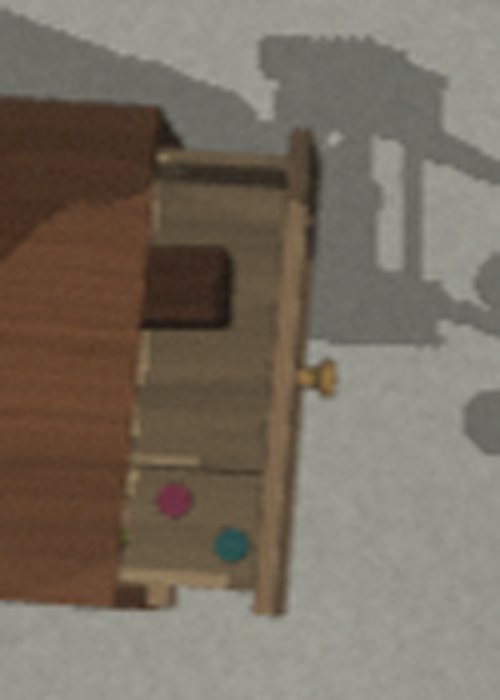

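```bash
python3 - <<'E'
from plan import *
np.set_printoptions(precision=4,suppress=True)
c=read_camera("top")
f=lambda x,y,z: onz(c,240+x/5-.4,140+y/5-.4,z)
A=f(303,132,.132);B=f(270,612,.132);print("panel",A,B,(A+B)/2,np.linalg.norm(A-B)); u=(A-B)/np.linalg.norm(A-B); print(u,np.degrees(np.arctan2(u[1],u[0])))
# clapper top z .098
C=[f(x,y,.098) for x,y in [(232,250),(229,327),(150,247),(143,325)]]; print(np.array(C))
print("lane",f(215,177,.116),f(200,470,.096))
s=read_camera("side")
for m in masks_of("drawer_front",s)[:2]: print(m["confidence"],m["bbox"])
print(proj(s,(A+B)/2),proj(s,A),proj(s,B))
cv2.imwrite("pics/side6.png",cv2.resize(s["img"][150:250,220:360],None,fx=5,fy=5,interpolation=cv2.INTER_CUBIC))
E
```

```text
panel [0.6423 0.1217 0.132 ] [0.3711 0.1312 0.132 ] [0.5067 0.1265 0.132 ] 0.2714212838360528
[ 0.9994 -0.0351  0.    ] -2.013914733729716
[[0.5794 0.1641 0.098 ]
 [0.534  0.1641 0.098 ]
 [0.5803 0.2121 0.098 ]
 [0.5342 0.2142 0.098 ]]
lane [0.6188 0.1732 0.116 ] [0.451  0.1779 0.096 ]
0.62 [246.5, 174.6, 336.0, 231.0]
0.21 [268.1, 181.7, 303.1, 197.9]
[296.5707 193.2713] [333.6522 182.2508] [254.7792 205.6917]
```

View pics/side6.png

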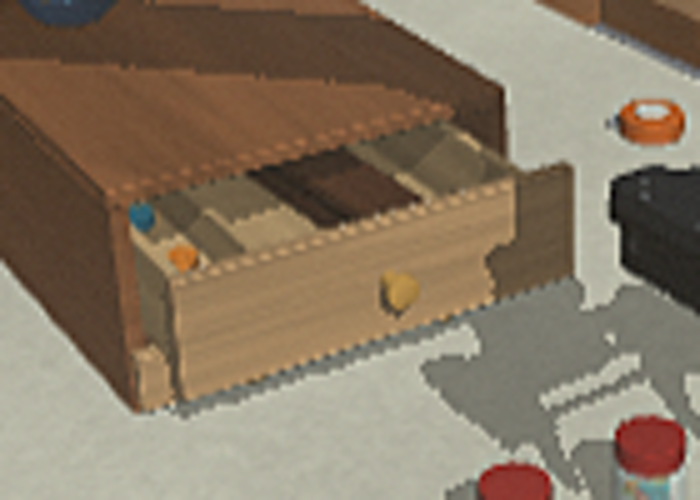

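```bash
python3 - <<'E'
from plan import *
p,R,o=pose()
r,p,R=plan(p,R,np.array([.500,.127,.25]),E(180,0,178),14,1,dec=3); print("; ".join(r)); print(p,R.as_euler("xyz",degrees=True))
E
```

```text
1 0.012 0 0.001 0 0 -2.9; 1 0.023 0.001 0.001 0 0 -5.3; 1 0.03 0.003 0.002 0 0 -7.2; 1 0.029 0.008 0.001 0.1 0 -7.1; 1 0.028 0.011 0.002 0 0 -7.2; 1 0.026 0.014 0.001 0 0 -7.1; 1 0.024 0.018 0.002 0 0.1 -7.2; 1 0.022 0.021 0.002 0 0 -7.1; 1 0.02 0.023 0.001 0.1 0 -7.2; 1 0.016 0.025 0.002 0 0 -7.1; 1 0.013 0.027 0.002 0 0 -7.2; 1 0.01 0.029 0.001 0 0 -7.2; 1 0.004 0.022 0.002 0 0 -5.3; 1 0.001 0.012 0 0 0 -2.9
[0.50018114 0.12710138 0.25017328] [1.79954188e+02 6.82549393e-03 1.78020639e+02]
```

{"fn": "carry_out", "kwargs": {
  "increments": "1 0.012 0 0.001 0 0 -2.9; 1 0.023 0.001 0.001 0 0 -5.3; 1 0.03 0.003 0.002 0 0 -7.2; 1 0.029 0.008 0.001 0.1 0 -7.1; 1 0.028 0.011 0.002 0 0 -7.2; 1 0.026 0.014 0.001 0 0 -7.1; 1 0.024 0.018 0.002 0 0 -7.2; 1 0.022 0.021 0.002 0 0 -7.1; 1 0.02 0.023 0.001 0.1 0 -7.2; 1 0.016 0.025 0.002 0 0 -7.1; 1 0.013 0.027 0.002 0 0 -7.2; 1 0.01 0.024 0.001 0 0 -7.2; 1 0.004 0.014 0.002 0 0 -5.3; 1 0.001 0.006 0 0 0 -2.9; 1 0 0 0 0 0 0; 1 0 0 0 0 0 0"
}}

```text
time_s: 13.95
tool_pos: [0.4713, 0.1318, 0.2335]
tool_rot: [-179.8, -1.6, -176.8]
force: [0.4, 0.7, 0.6]
grip_width: 0.0867
```

```bash
python3 - <<'E'
from plan import *
np.set_printoptions(precision=4,suppress=True)
p,R,o=pose(); print(p,o["tool_rot"],o["force"],o["grip_width"],o["qpos"])
c=read_camera("wrist"); cv2.imwrite("pics/wrist7.png",c["img"])
r,p,R=plan(p,R,np.array([.500,.128,.182]),E(180,0,178),5,1,dec=3); print("; ".join(r)); print(p,R.as_euler("xyz",degrees=True))
E
```

```text
[0.4713 0.1318 0.2335] [-179.7748   -1.5525 -176.7841] [0.4286 0.6986 0.5744] 0.08670950481600198 [-38.757    1.6887  20.6065 109.5329  -0.8243  70.4465  75.3548]
1 -0.004 -0.001 0.006 0 -0.2 0.6; 1 -0.006 -0.001 0.012 -0.1 -0.3 1.2; 1 -0.009 -0.001 0.015 -0.1 -0.5 1.6; 1 -0.007 -0.001 0.012 -0.1 -0.4 1.2; 1 -0.003 0 0.006 0 -0.1 0.6
[0.4996 0.1282 0.182 ] [179.9957  -0.0414 178.0185]
```

View pics/wrist7.png

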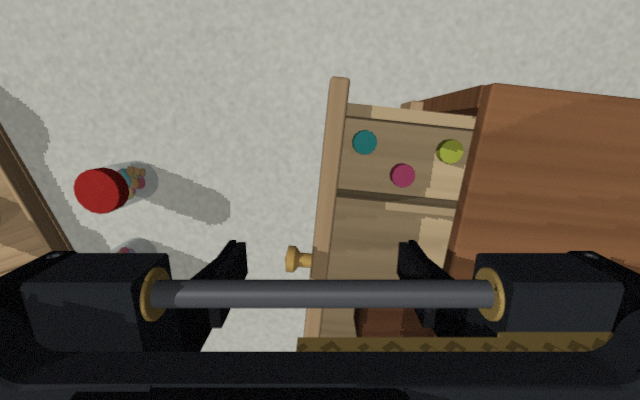

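{"fn": "carry_out", "kwargs": {
  "increments": "1 -0.003 -0.001 0.006 0 -0.2 0.6; 1 -0.004 -0.001 0.011 -0.1 -0.3 1.2; 1 -0.006 -0.001 0.014 -0.1 -0.5 1.6; 1 -0.004 -0.001 0.011 -0.1 -0.4 1.2; 1 -0.002 0 0.006 0 -0.1 0.6; 1 0 0 0 0 0 0"
}}

```text
time_s: 14.75
tool_pos: [0.4907, 0.1259, 0.1812]
tool_rot: [-180.0, -0.0, 177.5]
force: [-0.5, 0.2, 0.7]
grip_width: 0.087
```

```bash
python3 - <<'E'
from plan import *
np.set_printoptions(precision=4,suppress=True)
p,R,o=pose(); print(p,o["tool_rot"],o["force"],o["grip_width"],o["qpos"])
c=read_camera("wrist"); cv2.imwrite("pics/wrist8.png",c["img"])
E
```

```text
[0.4907 0.1259 0.1812] [-179.9673   -0.0195  177.4604] [-0.4742  0.246   0.7417] 0.08700134904705895 [-37.7774   5.9     21.5862 111.798   -2.41    62.7628  72.2699]
```

View pics/wrist8.png

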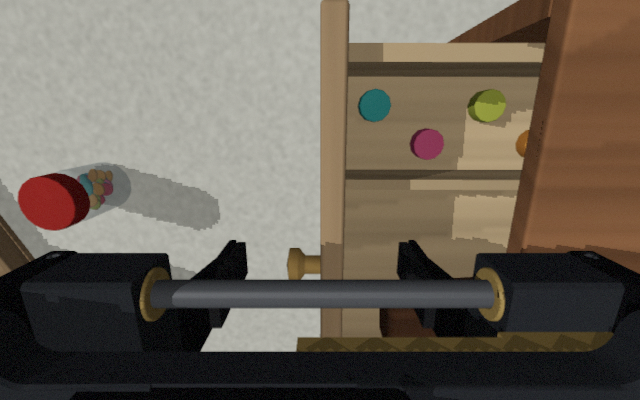

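{"fn": "carry_out", "kwargs": {
  "increments": "1 0 0.003 0.002 0 0 0; 0 0 0 0 0 0 0; 0 0 0 0 0 0 0; 0 0 0 0 0 0 0; 0 0 0 0 0 0 0; 0 0 0 0 0 0 0",
  "force": 20
}}

```text
time_s: 15.55
tool_pos: [0.4915, 0.1297, 0.1808]
tool_rot: [179.9, 0.1, 177.5]
force: [0.8, 0.0, -0.2]
grip_width: 0.0453
```

{"fn": "carry_out", "kwargs": {
  "increments": "0 0 0 0 0 0 0; 0 0 0 0 0 0 0; 0 0 0 0 0 0 0; 0 0 0 0 0 0 0; 0 0 0 0 0 0 0"
}}

```text
time_s: 16.18
tool_pos: [0.4915, 0.13, 0.1808]
tool_rot: [179.9, 0.1, 177.5]
force: [0.1, 0.3, 0.3]
grip_width: 0.0117
```

{"fn": "carry_out", "kwargs": {
  "increments": "0 0 -0.006 0 0 0 0; 0 0 -0.012 0 0 0 0; 0 0 -0.015 0 0 0 0; 0 0 -0.015 0 0 0 0; 0 0 -0.015 0 0 0 0; 0 0 -0.01 0 0 0 0; 0 0 -0.006 0 0 0 0; 0 0 -0.004 0 0 0 0"
}}

```text
time_s: 17.18
tool_pos: [0.4874, 0.0427, 0.1808]
tool_rot: [179.7, 0.2, 177.5]
force: [-0.7, 3.4, 0.1]
grip_width: 0.0118
```

{"fn": "carry_out", "kwargs": {
  "increments": "0 0 -0.005 0 0 0 0; 0 0 -0.005 0 0 0 0; 0 0 -0.004 0 0 0 0; 0 0 -0.004 0 0 0 0; 0 0 -0.004 0 0 0 0"
}}

```text
time_s: 17.8
tool_pos: [0.487, 0.0365, 0.1807]
tool_rot: [178.5, 0.3, 178.1]
force: [0.5, 11.4, -1.8]
grip_width: 0.0119
```

{"fn": "carry_out", "kwargs": {
  "increments": "0 0 -0.004 0 0 0 0; 0 0 -0.004 0 0 0 0; 0 0 0 0 0 0 0"
}}

```text
time_s: 18.18
tool_pos: [0.487, 0.0361, 0.1806]
tool_rot: [178.0, 0.3, 178.5]
force: [-0.2, -1.6, 1.5]
grip_width: 0.0123
```

```bash
python3 - <<'E'
from plan import *
np.set_printoptions(precision=4,suppress=True)
p,R,o=pose(); print(p,o["tool_rot"],o["force"],o["grip_width"],o["qpos"])
c=read_camera("side"); cv2.imwrite("pics/side9.png",cv2.resize(c["img"][120:320,200:480],None,fx=2.8,fy=2.8,interpolation=cv2.INTER_CUBIC))
E
```

```text
[0.487  0.0361 0.1806] [178.0036   0.3259 178.5446] [-0.1763 -1.6014  1.4917] 0.012320969338284757 [-31.56     3.2306  26.2899 114.6714  -3.825   61.9252  85.0227]
```

View pics/side9.png

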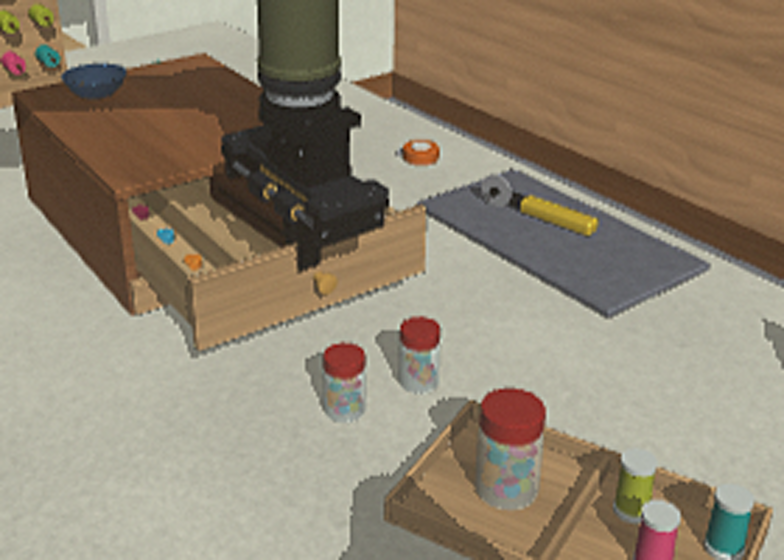

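{"fn": "carry_out", "kwargs": {
  "increments": "0 0 0.001 0 0 0 0; 0.5 0 0 0 0 0 0; 0.5 0 0 0 0 0 0; 0.5 0 0 0 0 0 0; 0.5 0 0 -0.012 0 0 0; 0.5 0 0 -0.025 0 0 0; 0.6 0 0 -0.03 0 0 0; 0.7 0.02 0 -0.025 0 0 0; 0.8 0.04 0 -0.012 0 0 0; 0.8 0.04 0 0 0 0 0; 0.8 0.02 0 0 0 0 0; 0.8 0 0 0 0 0 0"
}}

```text
time_s: 19.73
tool_pos: [0.3731, 0.0343, 0.2945]
tool_rot: [178.1, 0.8, 178.6]
force: [0.2, 0.5, -1.2]
grip_width: 0.0699
```

```bash
python3 - <<'E'
from plan import *
np.set_printoptions(precision=4,suppress=True)
p,R,o=pose(); print(p,o["tool_rot"],o["force"],o["grip_width"],o["qpos"])
c=read_camera("top"); cv2.imwrite("pics/top10.png",cv2.resize(c["img"][140:280,220:380],None,fx=5,fy=4.2,interpolation=cv2.INTER_CUBIC))
c=read_camera("side"); cv2.imwrite("pics/side10.png",cv2.resize(c["img"][140:270,210:370],None,fx=4.5,fy=4.5,interpolation=cv2.INTER_CUBIC))
E
```

```text
[0.3731 0.0343 0.2945] [178.0797   0.7884 178.6396] [ 0.2159  0.4944 -1.1758] 0.0699077679966813 [-17.2066 -17.2072   7.5677 118.6105   0.5171  77.306   78.5927]
```

View pics/top10.png

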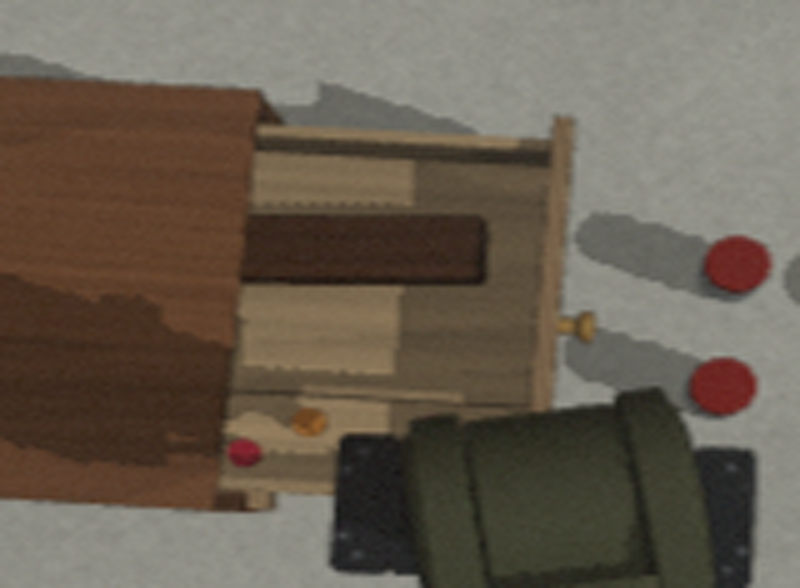

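View pics/side10.png

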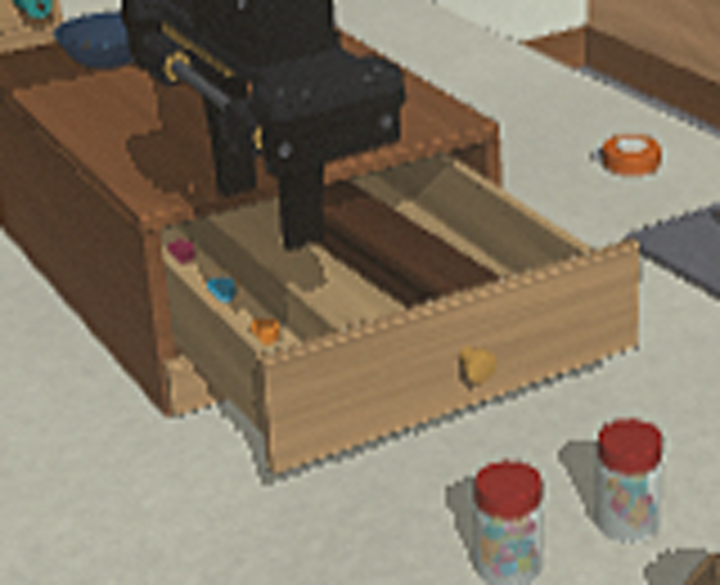

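```bash
python3 - <<'E'
from plan import *
np.set_printoptions(precision=4,suppress=True)
c=read_camera("top"); s=read_camera("side")
f=lambda x,y,z: onz(c,220+x/5-.4,140+y/4.2-.4,z)
for n,z,l in [("clap",.098,[(487,217),(484,283),(243,215),(240,281)]),("panel",.132,[(553,118),(573,118),(532,405),(553,405)]),("chest",.156,[(262,92),(215,508)]),("walls",.116,[(400,136)]),("part",.096,[(400,395)])]:
    print(n,np.array([f(*q,z) for q in l]))
for t in ["clapper"]:
    for m in masks_of(t,c)[:1]:
        ys,xs=np.nonzero(m["pixels"]);print(m["confidence"],m["bbox"],cv2.minAreaRect(np.c_[xs,ys].astype(np.float32)))
F=(f(487,217,.098)+f(484,283,.098))/2; print("front mid",F, proj(s,F))
print([ (210+x/4.5-.4,140+y/4.5-.4) for x,y in [(498,275),(425,304)]], proj(s,f(487,217,.098)),proj(s,f(484,283,.098)))
E
```

```text
clap [[0.5761 0.0735 0.098 ]
 [0.53   0.074  0.098 ]
 [0.5749 0.216  0.098 ]
 [0.5286 0.2157 0.098 ]]
panel [[0.6388 0.036  0.132 ]
 [0.639  0.0246 0.132 ]
 [0.4444 0.0436 0.132 ]
 [0.4446 0.032  0.132 ]]
chest [[0.6481 0.1991 0.156 ]
 [0.373  0.2129 0.156 ]]
walls [[0.6285 0.1243 0.116 ]]
part [[0.4521 0.1204 0.096 ]]
0.83 [271.1, 189.2, 320.9, 207.5] ((293.5, 199.0), (16.0, 49.0), 90.0)
front mid [0.553  0.0738 0.098 ] [319.4904 205.5325]
[(320.2666666666667, 200.7111111111111), (304.0444444444445, 207.15555555555554)] [325.7647 203.3783] [313.0831 207.7323]
```

```bash
python3 - <<'E'
from plan import *
p,R,o=pose()
r,p,R=plan(p,R,np.array([.553,.102,.26]),E(180,0,90.5),13,.9,dec=3); print("; ".join(r)); print(p,R.as_euler("xyz",degrees=True))
E
```

```text
0.9 -0.006 0.002 0.001 0.1 0 3.1; 0.9 -0.012 0.006 0.003 0.1 -0.1 5.9; 0.9 -0.014 0.008 0.003 0.2 -0.1 7.8; 0.9 -0.013 0.011 0.004 0.2 -0.1 7.8; 0.9 -0.012 0.012 0.003 0.2 0 7.8; 0.9 -0.01 0.014 0.003 0.2 -0.1 7.8; 0.9 -0.008 0.015 0.004 0.1 -0.1 7.8; 0.9 -0.006 0.015 0.003 0.2 -0.1 7.8; 0.9 -0.003 0.017 0.003 0.2 -0.1 7.8; 0.9 -0.002 0.017 0.003 0.2 -0.1 7.8; 0.9 0.001 0.017 0.003 0.2 0 7.8; 0.9 0.003 0.012 0.003 0.1 -0.1 5.9; 0.9 0.002 0.007 0.001 0.1 0 3.1
[0.553346   0.10239929 0.25992976] [-1.79990959e+02 -4.13352366e-02  9.04907765e+01]
```

{"fn": "carry_out", "kwargs": {
  "increments": "0.9 -0.006 0.002 0.001 0.1 0 3.1; 0.9 -0.012 0.006 0.003 0.1 -0.1 5.9; 0.9 -0.014 0.008 0.003 0.2 -0.1 7.8; 0.9 -0.013 0.011 0.004 0.2 -0.1 7.8; 0.9 -0.012 0.012 0.003 0.2 0 7.8; 0.9 -0.01 0.014 0.003 0.2 -0.1 7.8; 0.9 -0.008 0.015 0.004 0.1 -0.1 7.8; 0.9 -0.006 0.015 0.003 0.2 -0.1 7.8; 0.9 -0.003 0.017 0.003 0.2 -0.1 7.8; 0.9 -0.002 0.017 0.003 0.2 -0.1 7.8; 0.9 0.001 0.017 0.003 0.2 0 7.8; 0.9 0.003 0.012 0.003 0.1 -0.1 5.9; 0.9 0 0.003 0.001 0.1 0 2; 0.9 0 0 0 0 0 0; 0.9 0 0 0 0 0 0"
}}

```text
time_s: 21.85
tool_pos: [0.5573, 0.1036, 0.2573]
tool_rot: [-179.7, 0.3, 89.4]
force: [-0.2, -0.2, 0.1]
grip_width: 0.0782
```

```bash
python3 - <<'E'
from plan import *
np.set_printoptions(precision=4,suppress=True)
p,R,o=pose(); print(p,o["tool_rot"],o["force"],o["grip_width"],o["qpos"])
c=read_camera("wrist"); cv2.imwrite("pics/wrist11.png",c["img"])
F=[proj(c,q) for q in [(.5761,.0735,.098),(.53,.074,.098),(.5749,.216,.098),(.5286,.2157,.098)]]; print(F)
r,p,R=plan(p,R,np.array([.553,.102,.17]),E(180,0,90.5),6,.9,dec=3); print("; ".join(r)); print(p,R.as_euler("xyz",degrees=True))
E
```

```text
[0.5573 0.1036 0.2573] [-179.6688    0.2551   89.378 ] [-0.2397 -0.1743  0.061 ] 0.07817427525237816 [-16.3733   9.6378   3.4347  97.9109  -0.4235  72.8506 -13.4816]
[array([344.0752, 243.9892]), array([291.9842, 243.8413]), array([344.4277,  68.9018]), array([282.8869,  70.0936])]
0.9 0 0 0.008 0 0 -0.1; 0.9 0 -0.001 0.015 -0.1 0.1 -0.2; 0.9 -0.001 -0.001 0.021 -0.1 0 -0.3; 0.9 0 -0.001 0.02 0 0.1 -0.2; 0.9 0 -0.001 0.015 -0.1 0 -0.2; 0.9 0 0 0.008 0 0.1 -0.1
[0.553  0.1023 0.1703] [-179.9663   -0.0482   90.4772]
```

View pics/wrist11.png

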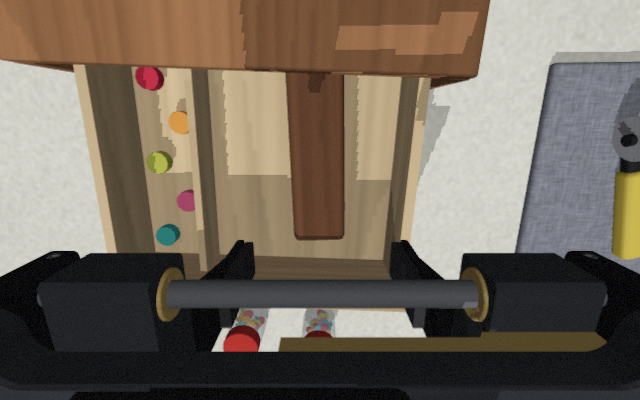

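{"fn": "carry_out", "kwargs": {
  "increments": "0.9 0 0 0.008 0 0 -0.1; 0.9 0 -0.001 0.015 -0.1 0.1 -0.2; 0.9 0 -0.001 0.021 -0.1 0 -0.3; 0.9 0 -0.001 0.024 0 0.1 -0.2; 0.9 0 -0.001 0.02 -0.1 0 -0.2; 0.9 0 0 0.015 0 0.1 -0.1; 0.9 0 0 0.008 0 0 0; 0.9 0 0 0 0 0 0"
}}

```text
time_s: 22.9
tool_pos: [0.5503, 0.1018, 0.1385]
tool_rot: [-179.8, -0.0, 90.5]
force: [0.1, 0.4, 0.9]
grip_width: 0.0778
```

```bash
python3 - <<'E'
from plan import *
np.set_printoptions(precision=4,suppress=True)
p,R,o=pose(); print(p,o["tool_rot"],o["force"],o["grip_width"],o["qpos"])
c=read_camera("wrist"); cv2.imwrite("pics/wrist12.png",c["img"])
E
```

```text
[0.5503 0.1018 0.1385] [-179.8427   -0.048    90.5426] [0.1112 0.3536 0.944 ] 0.0777594438601834 [-15.8772  14.8151   3.0875 106.2326  -1.0133  59.1202 -11.8273]
```

View pics/wrist12.png

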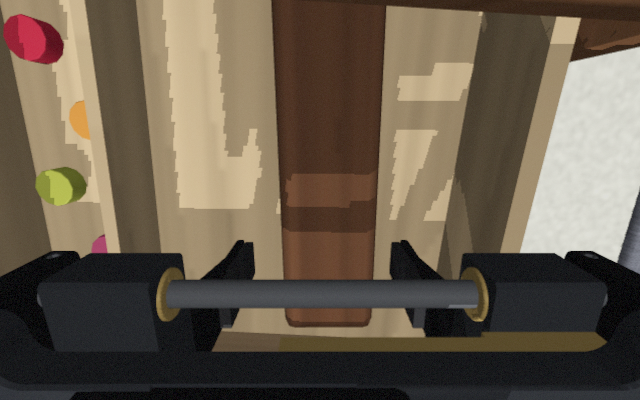

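{"fn": "carry_out", "kwargs": {
  "increments": "0.9 0 0.002 0.002 0 0 0; 0 0 0 0 0 0 0; 0 0 0 0 0 0 0; 0 0 0 0 0 0 0; 0 0 0 0 0 0 0; 0 0 0 0 0 0 0; 0 0 0 0 0 0 0; 0 0 0 0 0 0 0",
  "force": 50
}}

```text
time_s: 23.95
tool_pos: [0.5542, 0.1023, 0.1391]
tool_rot: [179.9, -0.1, 90.6]
force: [0.3, -0.2, -0.0]
grip_width: 0.045
```

```bash
cat > ext.py <<'E'
from plan import *
# bar state: grip offset s from rear along bar, h above underside
FACE=None
def keyposes(p0,R0,keys,front_y,face_y,n,g=0,ang=90.5):
    # direction forward (own -x) horizontally
    a=np.radians(ang); f=-np.array([np.cos(a),np.sin(a),0]); z=np.array([0,0,1.])
    s=.24-(p0-np.array([p0[0],front_y,0]))@(-f); 
    h=p0[2]-.060
    rows=[];p,R=p0,R0
    u0=(face_y-front_y)-.24
    for (ur,zr,th),k in zip(keys,n):
        t=np.radians(th)
        ax=np.cos(t)*f+np.sin(t)*z; nn=-np.sin(t)*f+np.cos(t)*z
        # tcp rel. rear-bottom
        off=s*ax+h*nn
        off0=s*f+h*z
        tp=p0+f*(ur-u0)+z*(zr-.060)+off-off0
        axis=np.cross(f,z); tR=Ro.from_rotvec(axis*t)*R0
        r,p,R=plan(p,R,tp,tR,k,g,smooth=False,dec=3); rows.append("; ".join(r)); 
        print(th,"tcp",tp.round(4),"top@face",round(zr-ur*np.tan(t)+.038/np.cos(t),4),"front",round(ur+.24*np.cos(t),4),round(zr+.24*np.sin(t),4),"under@panel",round(zr+(.165-ur)*np.tan(t),4)); print(rows[-1])
E
python3 - <<'E'
from ext import *
np.set_printoptions(precision=4,suppress=True)
p,R,o=pose(); print(p,o["tool_rot"],o["force"],o["grip_width"])
np.save("grip.npy",np.r_[p,R.as_quat()])
keyposes(p,R,[(-.109,.062,6),(-.108,.064,12),(-.080,.065,18),(-.06,.066,20),(-.02,.08,22),(.035,.11,22),(.06,.2,18),(.06,.29,10)],.077,.207,[4,4,6,4,6,8,8,8])
E
```

```text
[0.5542 0.1023 0.1391] [179.8801  -0.109   90.5609] [ 0.2629 -0.2067 -0.0132] 0.04500977824366979
6 tcp [0.5541 0.1107 0.1631] top@face 0.1117 front 0.1297 0.0871 under@panel 0.0908
0 0.002 0 -0.006 0 -1.5 0; 0 0.002 0 -0.006 0 -1.5 0; 0 0.002 0 -0.006 0 -1.5 0; 0 0.002 0 -0.006 0 -1.5 0
12 tcp [0.554  0.1214 0.186 ] top@face 0.1258 front 0.1268 0.1139 under@panel 0.122
0 0.002 0 -0.006 0 -1.5 0; 0 0.002 0 -0.006 0 -1.5 0; 0 0.001 0 -0.006 0 -1.5 0; 0 0.002 0 -0.006 0 -1.5 0
18 tcp [0.5541 0.1072 0.2066] top@face 0.1309 front 0.1483 0.1392 under@panel 0.1446
0 -0.003 0 -0.003 0 -1 0; 0 -0.003 0 -0.003 0 -1 0; 0 -0.003 0 -0.003 0 -1 0; 0 -0.003 0 -0.002 0 -1 0; 0 -0.004 0 -0.003 0 -1 0; 0 -0.003 0 -0.003 0 -1 0
20 tcp [0.5543 0.0923 0.2138] top@face 0.1283 front 0.1655 0.1481 under@panel 0.1479
0 -0.004 0 -0.001 0 -0.5 0; 0 -0.004 0 0 0 -0.5 0; 0 -0.004 0 0 0 -0.5 0; 0 -0.004 0 -0.001 0 -0.5 0
22 tcp [0.5546 0.0576 0.2338] top@face 0.1291 front 0.2025 0.1699 under@panel 0.1547
0 -0.007 0 -0.001 0 -0.3 0; 0 -0.006 0 -0.001 0 -0.4 0; 0 -0.007 0 -0.001 0 -0.3 0; 0 -0.007 0 -0.001 0 -0.3 
[... 230 characters left out ...]
0.001 0 0 0; 0 -0.008 0 -0.001 0 0 0; 0 -0.008 0 -0.001 0 0 0; 0 -0.007 0 -0.001 0 0 0; 0 -0.008 0 -0.001 0 0 0
18 tcp [ 0.5554 -0.0327  0.3416] top@face 0.2205 front 0.2883 0.2742 under@panel 0.2341
0 -0.008 0 -0.007 0 0.5 0; 0 -0.007 0 -0.008 0 0.5 0; 0 -0.008 0 -0.007 0 0.5 0; 0 -0.008 0 -0.008 0 0.5 0; 0 -0.007 0 -0.007 0 0.5 0; 0 -0.008 0 -0.008 0 0.5 0; 0 -0.007 0 -0.008 0 0.5 0; 0 -0.007 0 -0.007 0 0.5 0
10 tcp [ 0.5555 -0.0507  0.4052] top@face 0.318 front 0.2964 0.3317 under@panel 0.3085
0 -0.005 0 -0.007 0 1 0; 0 -0.004 0 -0.007 0 1 0; 0 -0.004 0 -0.007 0 1 0; 0 -0.005 0 -0.007 0 1 0; 0 -0.004 0 -0.007 0 1 0; 0 -0.004 0 -0.008 0 1 0; 0 -0.004 0 -0.007 0 1 0; 0 -0.003 0 -0.008 0 1 0
```

{"fn": "carry_out", "kwargs": {
  "increments": "0 0.002 0 -0.006 0 -1.5 0; 0 0.002 0 -0.006 0 -1.5 0; 0 0.002 0 -0.006 0 -1.5 0; 0 0.002 0 -0.006 0 -1.5 0; 0 0.002 0 -0.006 0 -1.5 0; 0 0.002 0 -0.006 0 -1.5 0; 0 0.001 0 -0.006 0 -1.5 0; 0 0.001 0 -0.004 0 -1 0; 0 0 0 0 0 0 0",
  "force": 55
}}

```text
time_s: 25.08
tool_pos: [0.5531, 0.1229, 0.1858]
tool_rot: [180.0, 12.2, 90.7]
force: [0.3, -0.6, -2.4]
grip_width: 0.045
```

```bash
python3 - <<'E'
from plan import *
np.set_printoptions(precision=4,suppress=True)
p,R,o=pose(); print(p,o["tool_rot"],o["force"],o["wrist_torque"],o["grip_width"],o["qpos"])
c=read_camera("side"); cv2.imwrite("pics/side13.png",cv2.resize(c["img"][120:270,200:380],None,fx=4,fy=4,interpolation=cv2.INTER_CUBIC))
c=read_camera("wrist"); cv2.imwrite("pics/wrist13.png",c["img"])
E
```

```text
[0.5531 0.1229 0.1858] [179.9685  12.2385  90.6529] [ 0.3272 -0.607  -2.4434] [0.0549 0.087  0.0118] 0.0449837731286544 [-23.8812  14.8582   3.0442 101.0325  11.4902  68.783  -24.8601]
```

View pics/side13.png

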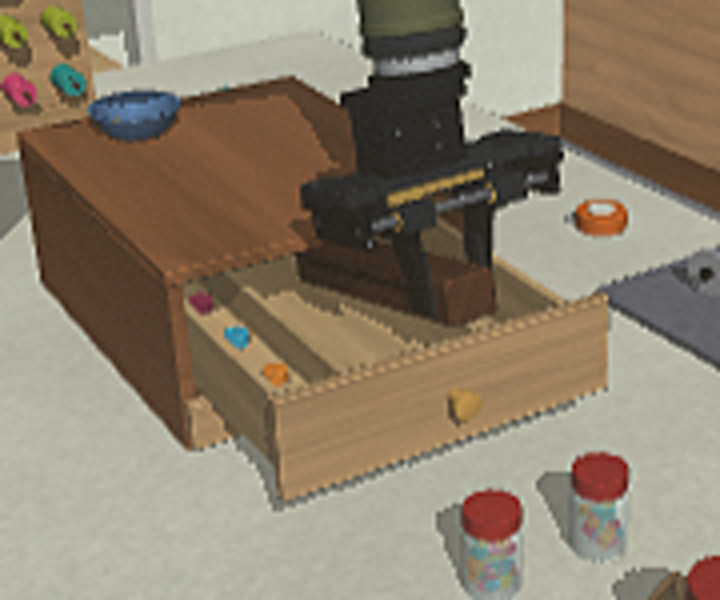

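View pics/wrist13.png

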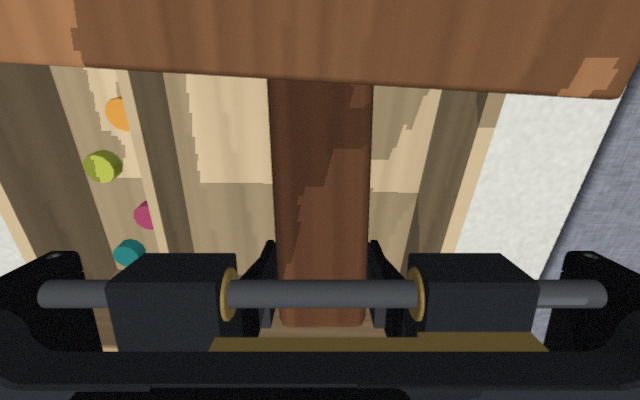

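{"fn": "carry_out", "kwargs": {
  "increments": "0 -0.003 0 -0.003 0 -1 0; 0 -0.003 0 -0.003 0 -1 0; 0 -0.003 0 -0.003 0 -1 0; 0 -0.003 0 -0.002 0 -1 0; 0 -0.004 0 -0.003 0 -1 0; 0 -0.003 0 -0.003 0 -1 0; 0 0 0 0 0 0 0"
}}

```text
time_s: 26.05
tool_pos: [0.5531, 0.1061, 0.2082]
tool_rot: [-180.0, 18.7, 90.5]
force: [0.1, -1.0, -2.5]
grip_width: 0.045
```

```bash
python3 - <<'E'
from plan import *
np.set_printoptions(precision=4,suppress=True)
p,R,o=pose(); print(p,o["tool_rot"],o["force"],o["wrist_torque"],o["grip_width"],o["qpos"])
c=read_camera("side"); cv2.imwrite("pics/side14.png",cv2.resize(c["img"][120:270,200:380],None,fx=4,fy=4,interpolation=cv2.INTER_CUBIC))
E
```

```text
[0.5531 0.1061 0.2082] [-179.9931   18.671    90.492 ] [ 0.1331 -1.01   -2.4851] [0.2827 0.0682 0.0472] 0.044954015004260384 [-25.8351  14.7404   3.6882  99.5385  17.0781  73.581  -27.7073]
```

View pics/side14.png

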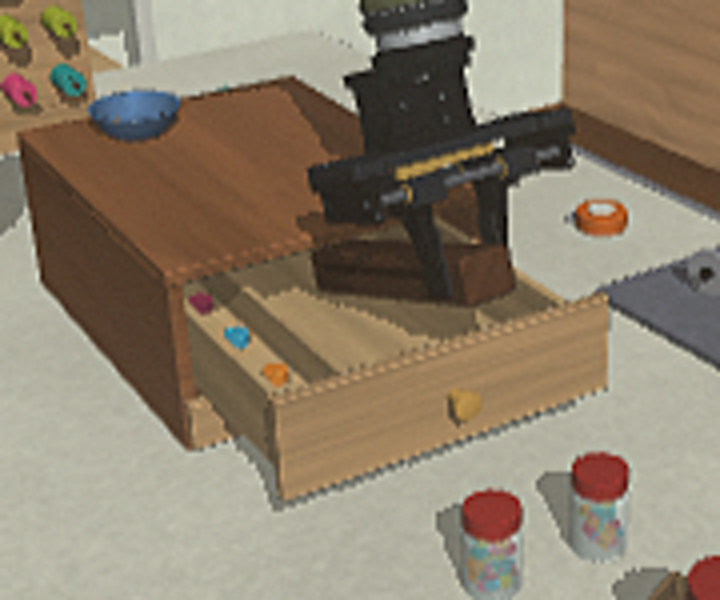

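```bash
python3 - <<'E'
import ext
from ext import *
g=np.load("grip.npy"); pc,Rc,o=pose()
# reuse: monkeypatch first plan start
orig=ext.plan; st=[True]
def pl(p,R,*a,**k):
    if st[0]: st[0]=False; p,R=pc,Rc
    return orig(p,R,*a,**k)
ext.plan=pl
keyposes(g[:3],Ro.from_quat(g[3:]),[(-.055,.068,20.5),(-.02,.08,22),(.04,.115,22)],.077,.207,[4,4,6])
E
```

```text
20.5 tcp [0.5543 0.0886 0.2173] top@face 0.1291 front 0.1698 0.152 under@panel 0.1503
0 -0.005 0 -0.001 0 -0.4 0; 0 -0.005 0.001 -0.001 -0.1 -0.5 0; 0 -0.005 0 0 0 -0.4 -0.1; 0 -0.004 0 -0.001 0 -0.4 0
22 tcp [0.5546 0.0576 0.2338] top@face 0.1291 front 0.2025 0.1699 under@panel 0.1547
0 -0.009 0 -0.001 0 -0.4 0; 0 -0.009 0 -0.001 0 -0.4 0; 0 -0.009 0 -0.001 0 -0.3 0; 0 -0.008 0 -0.001 0 -0.4 0
22 tcp [ 0.5551 -0.0024  0.2688] top@face 0.1398 front 0.2625 0.2049 under@panel 0.1655
0 -0.012 0 -0.002 0 0 0; 0 -0.011 0 -0.001 0 0 0; 0 -0.012 0 -0.002 0 0 0; 0 -0.011 0 -0.002 0 0 0; 0 -0.012 0 -0.002 0 0 0; 0 -0.011 0 -0.001 0 0 0
```

{"fn": "carry_out", "kwargs": {
  "increments": "0 -0.005 0 -0.001 0 -0.4 0; 0 -0.005 0 -0.001 0 -0.5 0; 0 -0.005 0 0 0 -0.4 0; 0 -0.005 0 -0.001 0 -0.4 0; 0 -0.008 0 -0.001 0 -0.4 0; 0 -0.009 0 -0.001 0 -0.4 0; 0 -0.008 0 -0.001 0 -0.3 0; 0 -0.006 0 -0.001 0 -0.3 0; 0 0 0 0 0 0 0"
}}

```text
time_s: 27.22
tool_pos: [0.5535, 0.0563, 0.2343]
tool_rot: [-180.0, 22.0, 90.4]
force: [0.6, 1.1, -2.1]
grip_width: 0.0446
```

```bash
python3 - <<'E'
from plan import *
np.set_printoptions(precision=4,suppress=True)
p,R,o=pose(); print(p,o["tool_rot"],o["force"],o["wrist_torque"],o["grip_width"],o["qpos"])
c=read_camera("side"); cv2.imwrite("pics/side15.png",cv2.resize(c["img"][120:270,200:380],None,fx=4,fy=4,interpolation=cv2.INTER_CUBIC))
c=read_camera("wrist"); cv2.imwrite("pics/wrist15.png",c["img"])
E
```

```text
[0.5535 0.0563 0.2343] [-179.9972   21.9862   90.3696] [ 0.5721  1.1364 -2.1428] [ 0.3774  0.0633 -0.0496] 0.04456525100736346 [-24.2863  12.5592   5.397   99.8223  20.2521  75.8668 -24.9881]
```

View pics/side15.png

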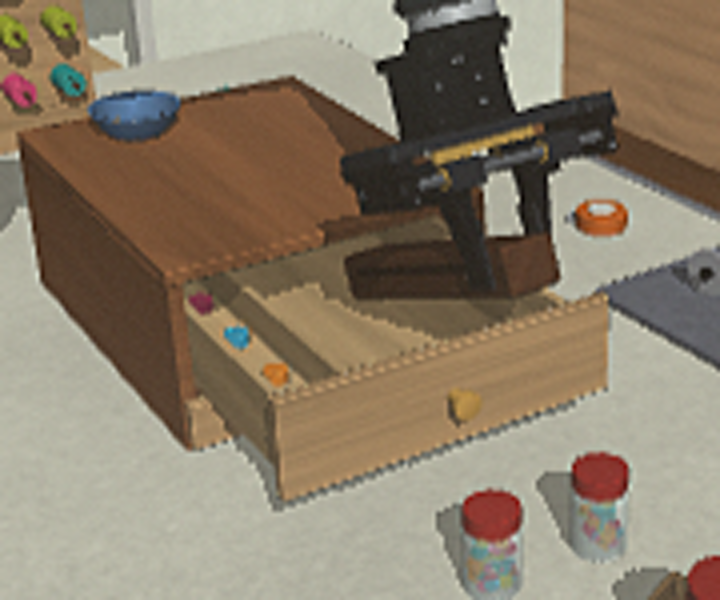

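View pics/wrist15.png

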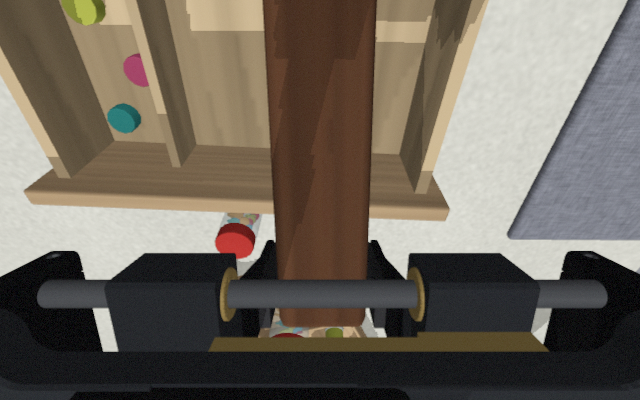

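{"fn": "carry_out", "kwargs": {
  "increments": "0 -0.01 0 -0.002 0 0 0; 0 -0.011 0 -0.001 0 0 0; 0 -0.012 0 -0.002 0 0 0; 0 -0.011 0 -0.002 0 0 0; 0 -0.012 0 -0.002 0 0 0; 0 -0.011 0 -0.003 0 0 0; 0 -0.009 0 -0.006 0 0 0; 0 -0.008 0 -0.01 0 0 0; 0 -0.007 0 -0.014 0 0 0; 0 -0.006 0 -0.016 0 0 0; 0 -0.006 0 -0.016 0 0 0; 0 -0.005 0 -0.016 0 0 0; 0 -0.003 0 -0.012 0 0 0; 0 -0.002 0 -0.006 0 0 0; 0 0 0 0 0 0 0"
}}

```text
time_s: 29.2
tool_pos: [0.5542, -0.0109, 0.388]
tool_rot: [179.9, 21.9, 90.5]
force: [0.3, 0.4, -2.6]
grip_width: 0.0446
```

```bash
python3 - <<'E'
from plan import *
np.set_printoptions(precision=4,suppress=True)
p,R,o=pose(); print(p,o["tool_rot"],o["force"],o["wrist_torque"],o["grip_width"],o["qpos"])
c=read_camera("side"); cv2.imwrite("pics/side16.png",cv2.resize(c["img"][70:270,200:420],None,fx=3,fy=3,interpolation=cv2.INTER_CUBIC))
E
```

```text
[ 0.5542 -0.0109  0.388 ] [179.8773  21.9058  90.4736] [ 0.2632  0.4228 -2.6352] [ 0.3685  0.0569 -0.0042] 0.04455701486770034 [-20.4945   6.0083   8.1577  89.6018  20.5924  89.0999 -13.0227]
```

View pics/side16.png

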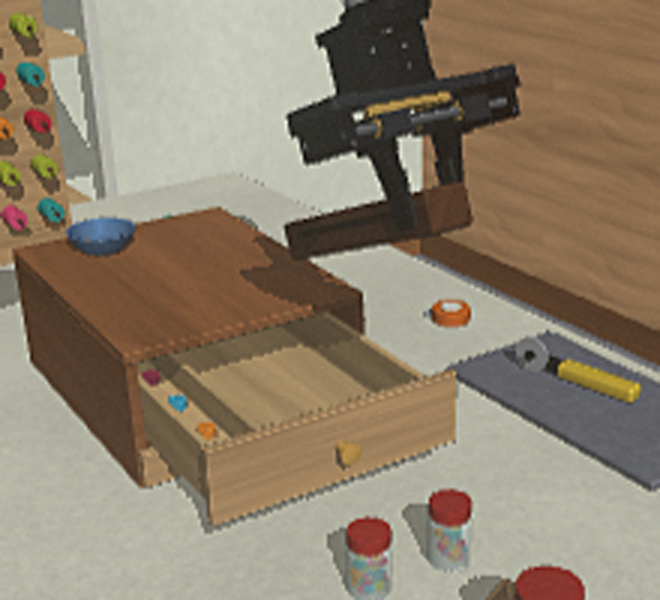

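{"fn": "carry_out", "kwargs": {
  "increments": "0 0 0 0 0 0 0; 0 0 0 0 0 0 0; 0 0 0 0 0 0 0; 0 0 0 0 0 0 0"
}}

```text
time_s: 29.75
tool_pos: [0.5535, -0.0112, 0.3856]
tool_rot: [-179.9, 22.0, 90.5]
force: [-0.0, 0.1, -2.6]
grip_width: 0.0447
```

```bash
python3 - <<'E'
from plan import *
np.set_printoptions(precision=4,suppress=True)
p,R,o=pose(); print(p,o["tool_rot"],o["joint_velocities"],o["grip_width"])
c=read_camera("top"); s=read_camera("side")
cv2.imwrite("pics/top17.png",c["img"]); cv2.imwrite("pics/side17.png",s["img"])
for m in masks_of("clapper",s)[:1]: 
    print(m["confidence"],m["bbox"])
# model-predicted ends
off=lambda s_,h:p+R.apply([s_,0,h])
rear=off(.2147,.0791-.019); front=off(.2147-.24,.0791-.019); print(rear,front,proj(s,rear),proj(s,front),off(.2147,.0791))
for t in ["spool_teal","spool_pink","spool_lime","pin_bowl"]:
    for m in masks_of(t,s)[:1]: print(t,m["confidence"],m["bbox"])
E
```

```text
[ 0.5535 -0.0112  0.3856] [-179.8689   21.9571   90.545 ] [ 0.1124 -0.0422  0.0882  0.1374  0.0224 -0.0443 -0.1209] 0.04468122768740015
0.68 [246.7, 174.9, 349.6, 246.0]
[0.5517 0.1654 0.2496] [ 0.5538 -0.0572  0.3394] [300.7009 149.3982] [348.7908 139.8197] [0.5517 0.1583 0.232 ]
spool_teal 0.77 [451.1, 292.7, 468.6, 320.8]
spool_pink 0.72 [427.3, 298.3, 445.0, 322.7]
spool_lime 0.56 [418.1, 277.5, 433.3, 307.5]
pin_bowl 0.63 [218.2, 144.6, 243.3, 155.7]
```

View pics/top17.png

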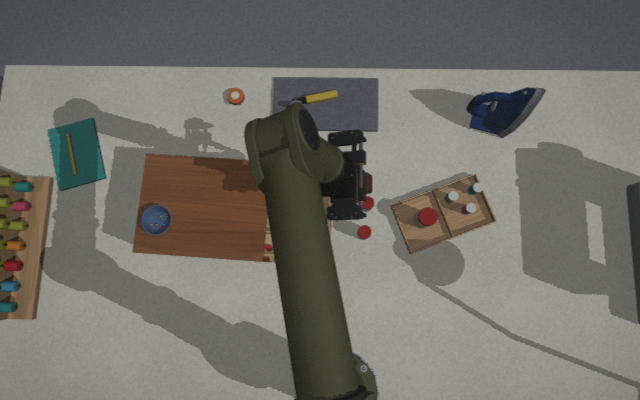

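View pics/side17.png

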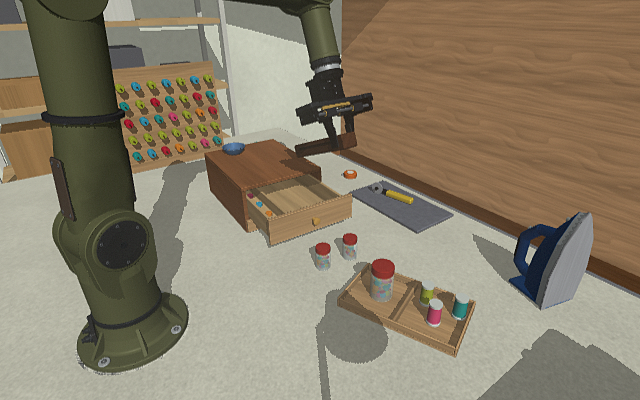

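```bash
python3 - <<'E'
from cell import *
print(sign_off())
E
```

```text
the job is handed in; nothing more can be done
None
```

I finished the job and handed it in at about 30 s of the 61 s limit; no verdict is given at hand-in.

- **Jar:** I stood the big jar (56 mm wide, the right one of the three) upright in the empty half of the tray. The last top and side pictures show it standing well inside that half.
- **Drawer:** I pinched the top edge of the panel and pulled the drawer to its stop. Two more 4 mm pulls did not move it, and the picture put it about 165 mm out.
- **Clapper:** I gripped it about 26 mm behind its front end, tilted it up to 22°, drew it out from under the top board and lifted it. The gripper reads 44.7 mm on the 45 mm bar and the force sensor reads 2.6 N, about the bar's full weight. Its ends work out at about 0.25 m and 0.34 m (lowest corner about 0.23 m), above the chest top at 0.156 m. The side picture shows both ends where I computed them, and the arm was still.
- **Spools and pin bowl:** The pictures show them where they were, with the network's outlines shifting only a few pixels.

Two checks disagreed. The wrist camera placed things about 5 to 7 mm further from the robot's right side (+y) than the top camera, so I used a position in between, which the drawer pinch agreed with. The last network outline for the clapper in the side picture was mostly the drawer, so I went by the picture itself.

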